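# Close a port block with a cover plate, using a drift to line up the holes

## Robot

A 6-joint arm with a two-finger parallel gripper is mounted at the origin on a cart in front of the work surface, level with it; the furniture and walls round the work are solid. World frame = base frame: x ahead of the robot, y to its left, z up, the work surface at z = 0. Lengths are in m, angles in rad, forces in N, time in s.
With the tool pointing down it reaches from about 0.3 to 0.775 m from the base axis. Payload 14.6 kg.
Tool frame: the origin (TCP) lies between the finger pads; the fingertips stand 17 mm ahead of it and the grasp point (between the pads) lies 2 mm behind it; z points along the fingers, y is the line along which they close (so a half turn about z gives the same grasp; the last joint's range is limited). The gripper opens to 94 mm and grips with 3 to 60 N. Pads are 16 mm wide; open, the fingers measure 119 mm over their backs; the gripper's body (75 mm by 177 mm) begins 78 mm behind the grasp point.
Start: joints at [1.126, 0.3, 1.521, -0, 1.321, -0.067], TCP at [0.203, 0.511, 0.222] pointing down, gripper open.
Joint ranges: [-3.03, 3.03], [-0.79, 2.21], [0.23, 2.52], [-1.04, 4.18], [0, 3.07], [-2.55, 2.55]. Speed limits (rad/s): [2.22, 2.22, 2.57, 3.14, 3.14, 3.14].

## Interface

Orientations are given as a rotation vector (axis times angle).
In Python, from rig import status, camera, bot gives the robot as it stands.
- The arm moves only by the tool apply_moves, never from a script. Its argument "increments" is a list of rows, each an object with "offset": the shift along the tool's x, y, z scaled (see below), a list of three; "turn": the turn about the tool's z scaled (see below); "fingers": the closure, from 0 (fully open) to 1 (shut). In form: [{"offset": [tx, ty, tz], "turn": turn, "fingers": fingers}, ...]. A call has 1 to 12 rows; each row is the pose to reach, as a shift and turn from the pose commanded when the call began, along the tool's axes at that moment, turning the shorter way round; what a row does not reach only later rows make up. The controller multiplies each number of a shift by 200 mm and each number of a turn by 360 degrees. A row lasts 1/12 s, in which the tool goes at most 41.7 mm and 7.16 degrees, less where a joint would pass 70% of its speed; a pose out of reach is approached as far as the arm can. A call with a number of a shift or a turn outside -1 to 1 is refused whole. A call with a gripper value outside its range is refused whole. The fingers move at their own pace and stop on an object; "force" is the grip in N (left out, the last holds). Time passes only in rows, so rows that repeat a pose let the fingers close. It gives the time, the measured TCP pose, the force, the opening and the grip force at its end, in the units of the state.
- status.sense(): the state, without advancing time (a new reading comes with each control period).
- camera(name): name is "scene" or "top" or "wrist"; returns a dict with "color" (480x640x3 uint8, red, green, blue), "depth" (480x640 float32, m along the optical axis (not along the pixel's ray), 0 where there is no reading), "fx", "fy", "cx", "cy" (pixels), "rvec" (rotation vector, rad) and "tvec" (3), from world to camera coordinates, as OpenCV has them. Camera axes: x right, y down, z forward; pixel columns grow to the right and rows downward; lengths in m; the calibration is good to about 2 mm. A picture is of the moment at which its call begins.
- bot.hand_in(): hands the job in; it is judged then, once.
The state is a dict: "time_s": time; "joints": joint angles; "qd": joint speeds; "effort": joint torques, N m; "position": TCP position; "eef_rot": TCP orientation; "wrist_force": force on the tool from outside, world axes, zero at the start; "wrist_torque": the same for the moment, N m; "gripper_width": finger opening in m; "gripper_force": force on a finger pad.
Only numpy, scipy, OpenCV 4.12 (cv2) and the standard library are available. Lean on these libraries where they do the work, as an engineer would, in place of code of your own. Each camera call takes 0.05 s, during which the arm holds its last target. There are 200 camera calls.

## Task

Close up the blue port block on the slide: set the cover plate flat on it with the yellow-ringed holes over each other, and push the yellow-handled drift fully down through both ringed holes to line them up before any bolt goes in. With the drift in, drop every bolt in the rack fully home into a corner hole of the cover, one bolt to a hole, any corners; then draw the drift out and put it back in its own yellow-ringed hole in the rack. Last of all push the carriage along its slide against the red stop, without disturbing the finned gauge or the jar beside the work.

Things in the scene. Friction and masses are not known exactly. Their poses are not given: they have to be found in the camera images.
- port (a point): Centre of the level top face of the blue port block on the carriage, about 80 mm above the bench. Block 140 (x, along the slide toward the red stop) x 108 (y) x 50 mm. Five holes 13.5 mm wide, 50 mm deep: bolts at x = +-52, y = +-40 mm, drift at x = +38, y = 0. A pipe stub juts 32 mm from the +y side, its 40 mm flange 5 mm and more below the block's top
- hole_1 (a point): Mouth of a bolt hole in the block's top face, at x = 52, y = 40 mm from port; 13.5 mm wide, 50 mm deep
- hole_2 (a point): Mouth of a bolt hole in the block's top face, at x = 52, y = -40 mm from port; 13.5 mm wide, 50 mm deep
- hole_3 (a point): Mouth of a bolt hole in the block's top face, at x = -52, y = -40 mm from port; 13.5 mm wide, 50 mm deep
- hole_4 (a point): Mouth of a bolt hole in the block's top face, at x = -52, y = 40 mm from port; 13.5 mm wide, 50 mm deep
- tool_hole (a point): Mouth of the drift hole with a painted yellow ring in the block's top face, at x = +38, y = 0 mm from port, 13.5 mm wide, 50 mm deep; for the drift only, not for bolts
- grip_post (a point): Top centre of the carriage's upright grip post at its -x end (away from the red stop), 90 mm from the block's centre and 20 mm from the block's end face: steel 18 mm thick, with a black cap 24 mm thick over its upper 26 mm; its top is 24 mm above the block's top, about 104 mm above the bench
- carriage (a joint): Position of the carriage along its slide, m: 0 at the near end, grows toward the red stop, 0.08 hard against the red stop; friction about 6 N (more when moved fast: 15 N per m/s), stays where it is left
- cover: Loose aluminium cover plate, 140 (x) x 108 (y) x 10 mm, 0.35 kg, flat on the bench at the start. Origin at the centre of its underside. Holes as in the block, 13.5 mm: bolts at x = +-52, y = +-40 mm, yellow-ringed drift hole at x = +38, y = 0. Black handle bar centred at x = -15, y = 0: 18 mm thick in x, 36 mm long in y, 10 to 44 mm above the underside
- cover_tool (a point): Centre of the cover's yellow-ringed drift hole at its underside, 38 mm along the cover's x from its origin
- bolt_1: Loose steel bolt, 66 mm long, 90 g, may be absent. Origin on its axis at the head's underside, z toward the head. Head 20 (x) x 23 (y) x 26 mm tall, washer face 25 mm wide below; shank 11 mm thick, 40 mm long, the last 9 mm tapering to 6. Starts head up in the rack. Fully home its origin is 10 mm above the block's top
- bolt_2: Loose steel bolt, 66 mm long, 90 g, may be absent. Origin on its axis at the head's underside, z toward the head. Head 20 (x) x 23 (y) x 26 mm tall, washer face 25 mm wide below; shank 11 mm thick, 40 mm long, the last 9 mm tapering to 6. Starts head up in the rack. Fully home its origin is 10 mm above the block's top
- bolt_3: Loose steel bolt, 66 mm long, 90 g, may be absent. Origin on its axis at the head's underside, z toward the head. Head 20 (x) x 23 (y) x 26 mm tall, washer face 25 mm wide below; shank 11 mm thick, 40 mm long, the last 9 mm tapering to 6. Starts head up in the rack. Fully home its origin is 10 mm above the block's top
- bolt_4: Loose steel bolt, 66 mm long, 90 g, may be absent. Origin on its axis at the head's underside, z toward the head. Head 20 (x) x 23 (y) x 26 mm tall, washer face 25 mm wide below; shank 11 mm thick, 40 mm long, the last 9 mm tapering to 6. Starts head up in the rack. Fully home its origin is 10 mm above the block's top
- drift: Loose drift pin, 100 mm long, 100 g. Origin on its axis at the collar's underside, z toward the handle. Yellow square handle 18 x 18 mm on a collar 22 mm wide, 4 mm thick, 50 mm tall in all; steel shank 12 mm thick, 50 mm long, the last 24 mm tapering to 5. Starts upright in the rack's ringed hole. Fully down through both its origin is 10 mm above the block's top
- drift_tip (a point): Tip of the drift, 50 mm below its origin
- rack: Fixed grey plastic rack, 100 (x) x 150 (y) x 55 mm high, origin at the centre of its underside. Five holes 14.5 mm wide, 55 mm deep: bolts at x = +-28, y = -52 and 0 mm, drift at x = 0, y = +52
- rack_drift (a point): Mouth of the drift's own yellow-ringed hole in the rack's top, 55 mm above the bench
- finned_gauge: Bystander: finned gauge, 53 mm wide, 83 mm high, stands left of the slide; origin at the centre of its underside
- oring_jar: Bystander: white jar with black cap, 54 mm wide, 70 mm high, stands at the far right; origin at the centre of its underside

How it is judged:
On the way, in this order (a step that is already met when the one before it is completed fails the run):
1. The cover lies on the block and the drift is fully down through both ringed holes, with no bolt near the block yet (distance between cover_tool and tool_hole below 0.005 m and angle between the x axis of cover and the x axis of port, either way round below 0.06 rad and angle between cover's own z axis and vertical below 0.05 rad and horizontal distance between drift and tool_hole below 0.005 m and z of drift_tip in the frame of port below -0.034 m and angle between drift's own z axis and vertical below 0.1 rad and horizontal distance between each of bolt_1, bolt_2, bolt_3, bolt_4 and port above 0.1 m), for 0.2 s.
2. With the drift still in, every bolt is fully home in a corner hole (distance between cover_tool and tool_hole below 0.005 m and angle between the x axis of cover and the x axis of port, either way round below 0.06 rad and angle between cover's own z axis and vertical below 0.05 rad and horizontal distance between drift and tool_hole below 0.005 m and z of drift_tip in the frame of port below -0.034 m and angle between each of drift, bolt_1, bolt_2, bolt_3, bolt_4's own z axis and vertical below 0.1 rad and (horizontal distance between bolt_1 and hole_1 below 0.006 m or horizontal distance between bolt_1 and hole_2 below 0.006 m or horizontal distance between bolt_1 and hole_3 below 0.006 m or horizontal distance between bolt_1 and hole_4 below 0.006 m) and z of bolt_1 in the frame of port between 0.006 and 0.0135 m and (horizontal distance between bolt_2 and hole_1 below 0.006 m or horizontal distance between bolt_2 and hole_2 below 0.006 m or horizontal distance between bolt_2 and hole_3 below 0.006 m or horizontal distance between bolt_2 and hole_4 below 0.006 m) and z of bolt_2 in the frame of port between 0.006 and 0.0135 m and (horizontal distance between bolt_3 and hole_1 below 0.006 m or horizontal distance between bolt_3 and hole_2 below 0.006 m or horizontal distance between bolt_3 and hole_3 below 0.006 m or horizontal distance between bolt_3 and hole_4 below 0.006 m) and z of bolt_3 in the frame of port between 0.006 and 0.0135 m and (horizontal distance between bolt_4 and hole_1 below 0.006 m or horizontal distance between bolt_4 and hole_2 below 0.006 m or horizontal distance between bolt_4 and hole_3 below 0.006 m or horizontal distance between bolt_4 and hole_4 below 0.006 m) and z of bolt_4 in the frame of port between 0.006 and 0.0135 m), for 0.2 s.
3. The drift is back in its hole in the rack (horizontal distance between drift and rack_drift below 0.006 m and z of drift in the frame of rack_drift below 0.005 m and angle between drift's own z axis and vertical below 0.1 rad), for 0.2 s.
4. The carriage is against the red stop (value of joint carriage above 0.077 m), for 0.2 s.
At the end, for the whole second after the job is handed in: Cover flat on the block (drift holes within 5 mm, turned under 0.06 rad); every bolt in a bolt hole within 6 mm, head within 3.5 mm of the cover, upright; drift in its rack hole, down to within 5 mm, upright; carriage within 3 mm of the red stop; all at rest (all of step 3 and distance between cover_tool and tool_hole below 0.005 m and angle between the x axis of cover and the x axis of port, either way round below 0.06 rad and angle between cover's own z axis and vertical below 0.05 rad and (horizontal distance between bolt_1 and hole_1 below 0.006 m or horizontal distance between bolt_1 and hole_2 below 0.006 m or horizontal distance between bolt_1 and hole_3 below 0.006 m or horizontal distance between bolt_1 and hole_4 below 0.006 m) and z of bolt_1 in the frame of port between 0.006 and 0.0135 m and angle between each of bolt_1, bolt_2, bolt_3, bolt_4's own z axis and vertical below 0.1 rad and (horizontal distance between bolt_2 and hole_1 below 0.006 m or horizontal distance between bolt_2 and hole_2 below 0.006 m or horizontal distance between bolt_2 and hole_3 below 0.006 m or horizontal distance between bolt_2 and hole_4 below 0.006 m) and z of bolt_2 in the frame of port between 0.006 and 0.0135 m and (horizontal distance between bolt_3 and hole_1 below 0.006 m or horizontal distance between bolt_3 and hole_2 below 0.006 m or horizontal distance between bolt_3 and hole_3 below 0.006 m or horizontal distance between bolt_3 and hole_4 below 0.006 m) and z of bolt_3 in the frame of port between 0.006 and 0.0135 m and (horizontal distance between bolt_4 and hole_1 below 0.006 m or horizontal distance between bolt_4 and hole_2 below 0.006 m or horizontal distance between bolt_4 and hole_3 below 0.006 m or horizontal distance between bolt_4 and hole_4 below 0.006 m) and z of bolt_4 in the frame of port between 0.006 and 0.0135 m and value of joint carriage above 0.077 m and linear speed of each of cover, drift below 0.02 m/s); the robot touches nothing.
It fails at once if The finned gauge or the jar is moved more than 3 cm or tipped over (distance of any of finned_gauge, oring_jar from where it was at the start of the episode above 0.03 m or angle between any of finned_gauge, oring_jar's own z axis and vertical above 0.5 rad).
Of bolt_1, bolt_2, bolt_3, bolt_4 only 2 to 4 are there at a start; the rules pass over those that are not, and their reading is None.
At some moment in a run one of cover may be knocked a few centimetres aside while the robot is not near it.
It also fails if it takes over 210 s, if anything falls off the work surface, if the arm or the gripper's body presses on something with over 40 N, if the wrist force passes 120 N, or if a joint passes its speed limit or range.

## Working session

There is one attempt and no reset: what is moved stays moved. The work goes in short steps, Python scripts to look and compute and a tool call to move; the robot and the scene stay as the last step left them, time stands still between calls to the robot, and variables do not carry over. Pictures are saved under pics/ and viewed, at most 14 in all, crops included, and the job is handed in when it is done.

Besides the shell and the picture viewer there is one more tool, called after "Emit:" by a JSON object that holds its "op" and its "data", one argument or row to a line. apply_moves: Moves the arm, as the interface text tells. Its arguments: {"type":"object","properties":{"increments":{"type":"array","items":{"type":"object","properties":{"offset":{"type":"array","items":{"type":"number"}},"turn":{"type":"number"},"fingers":{"type":"number"}}}},"force":{"type":"number"}},"required":["increments"]}

```bash
ls; mkdir -p pics
cat > h.py <<'E'
import numpy as np, cv2
from scipy.spatial.transform import Rotation as R
from rig import status, camera, bot
def cam(n,save=None):
    c=camera(n)
    if save: cv2.imwrite('pics/'+save,c['color'][:,:,::-1])
    c['Rm']=R.from_rotvec(np.array(c['rvec']).ravel()).as_matrix(); c['t']=np.array(c['tvec']).ravel()
    v,u=np.mgrid[0:480,0:640]; d=c['depth']
    P=np.stack([(u-c['cx'])/c['fx']*d,(v-c['cy'])/c['fy']*d,d],-1)
    c['W']=(P-c['t'])@c['Rm']; c['W'][d==0]=np.nan
    return c
def atz(c,u,v,z):
    ray=np.array([(u-c['cx'])/c['fx'],(v-c['cy'])/c['fy'],1])@c['Rm']; o=-c['t']@c['Rm']
    return o+ray*(z-o[2])/ray[2]
def proj(c,p):
    q=c['Rm']@np.array(p)+c['t']; return q[0]/q[2]*c['fx']+c['cx'],q[1]/q[2]*c['fy']+c['cy']
E
python3 - <<'E'
from h import *
for n in ('scene','top'):
    c=cam(n,n+'0.png'); print(n,c['fx'],-c['t']@c['Rm'],c['Rm'][2])
s=status.sense(); print(s)
E
```

```text
pics
scene 496.4903514411287 [-0.38750935 -0.68436151  0.62048346] [ 0.78334937  0.4547524  -0.42374995]
top 613.5743323852212 [ 0.26907609 -0.15737717  1.48010265] [ 0.1936242   0.01067182 -0.98101773]
{'time_s': 0.1, 'joints': array([ 1.12638302e+00,  3.00363723e-01,  1.52150542e+00, -5.67194943e-06,
        1.32069479e+00, -6.66033407e-02]), 'qd': array([ 0.00163158, -0.00177882, -0.00042279,  0.0003079 ,  0.00140002,
       -0.00063177]), 'effort': array([ 3.09283256e-03, -5.32644582e+01, -3.53288662e+01,  7.09571620e-02,
        2.33519368e-02, -6.43673411e-05]), 'position': array([0.20280164, 0.51101716, 0.22197723]), 'eef_rot': array([-5.89891842e-01, -3.08546932e+00,  1.47821916e-03]), 'wrist_force': array([-0.37872463, -0.35484327,  0.79486365]), 'wrist_torque': array([0.02177499, 0.00159262, 0.04195503]), 'gripper_force': 0.0, 'gripper_width': 0.09433684053183716}
```

View pics/top0.png

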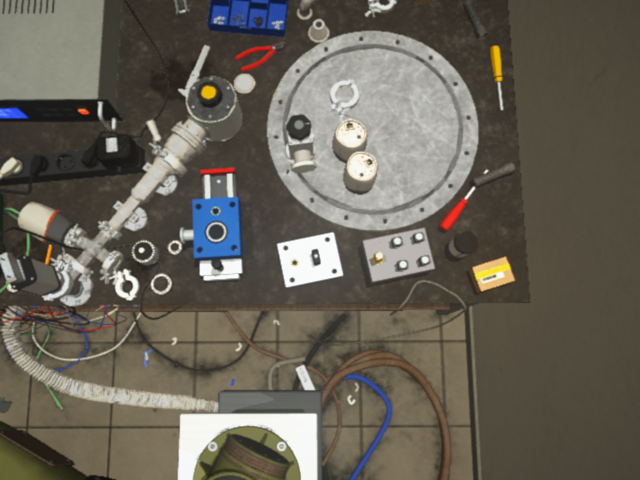

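View pics/scene0.png

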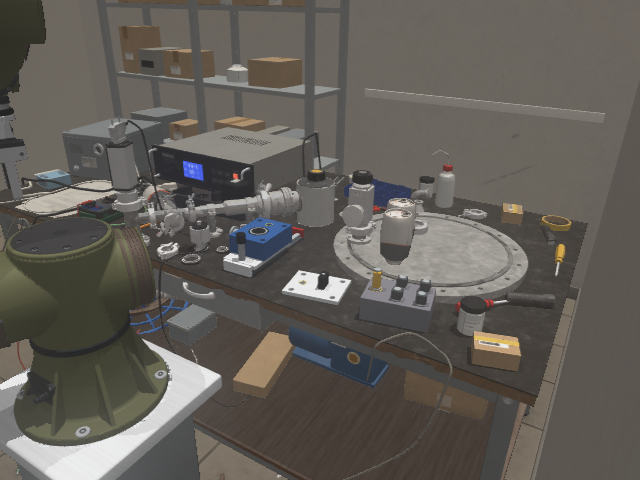

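Run:
```python
from h import *
c=cam('top'); W=c['W']; col=c['color'].astype(int); hsv=cv2.cvtColor(c['color'],cv2.COLOR_RGB2HSV)
v,u=np.mgrid[0:480,0:640]
def rect(m,name):
    m=m.astype(np.uint8); n,l,st,ce=cv2.connectedComponentsWithStats(m); k=1+np.argmax(st[1:,4])
    pts=W[l==k]; pts=pts[~np.isnan(pts[:,0])]; z=np.median(pts[:,2])
    r=cv2.minAreaRect((pts[:,:2]*1000).astype(np.float32)); print(name,r,z,len(pts))
box=lambda a,b,e,d:(u>a)&(u<b)&(v>e)&(v<d)
Z=W[...,2]
rect(box(180,250,185,262)&(hsv[...,0]>95)&(hsv[...,0]<125)&(hsv[...,1]>120)&(Z>.074),'block')
rect(box(265,350,225,295)&(hsv[...,2]>150)&(hsv[...,1]<60),'cover')
rect(box(355,440,225,290)&(Z>.045)&(Z<.065),'rack')
for n,p in dict(ct=(295,262),handle=(316,258),drift=(376,258),b1=(396,241),b2=(418,239),b3=(402,264),b4=(424,262),gauge=(144,250),jar=(461,244),post=(206,268)).items():
    q=W[p[1]-2:p[1]+3,p[0]-2:p[0]+3].reshape(-1,3); print(n,np.nanmedian(q,0).round(4))
```

```text
block ((579.746337890625, 73.55238342285156), (141.63088989257812, 109.14216613769531), 3.4577205181121826) 0.08038983300556504 2109
cover ((514.84814453125, -145.53387451171875), (113.32914733886719, 143.90171813964844), 11.55320930480957) 0.009979640894900159 2452
rack ((516.3041381835938, -354.1462097167969), (101.84107971191406, 151.56475830078125), 11.534873008728027) 0.05506397332985416 2241
ct [ 0.5079 -0.11    0.001 ]
handle [ 0.5103 -0.1613  0.0434]
drift [ 0.5002 -0.2977  0.1002]
b1 [ 0.5429 -0.3468  0.081 ]
b2 [ 0.547  -0.3978  0.08  ]
b3 [ 0.4881 -0.3591  0.0821]
b4 [ 0.4923 -0.4097  0.0814]
gauge [0.5262 0.24   0.0765]
jar [ 0.5364 -0.4995  0.0702]
post [0.4898 0.1022 0.0294]
```

```bash
cat >> h.py <<'E'
def mv(x,y,z,yaw):
    s=status.sense(); M=R.from_rotvec(s['eef_rot']).as_matrix(); p=np.array(s['position'])
    o=M.T@(np.array([x,y,z])-p)/.2
    cy=np.degrees(np.arctan2(M[1,1],M[0,1])); t=-((yaw-cy+180)%360-180)
    print('off',o.round(4),'turn',round(t/360,4),'deg',round(t,1),'rows',np.abs(np.linalg.norm(o)*200/41.7).round(1),round(abs(t)/7.16,1),'| pos',p.round(4),'yaw',round(cy,2),'z',M[:,2].round(3),'F',np.round(s['wrist_force'],1),'w',round(s['gripper_width'],4),'t',round(s['time_s'],1))
E
python3 - <<'E'
from h import *
mv(.45,-.16,.3,101.55)
E
```

```text
off [-2.3864 -2.663  -0.3877] turn -0.0922 deg -33.2 rows 17.3 4.6 | pos [0.2028 0.511  0.222 ] yaw 68.35 z [-0.    -0.001 -1.   ] F [ 0.6 -0.5  1.4] w 0.0943 t 0.1
```

Emit:
{"op": "apply_moves", "data": {
  "increments": [
    {"offset": [0,0,-0.2],"turn": 0,"fingers": 0},
    {"offset": [-0.2,-0.2,-0.39],"turn": 0,"fingers": 0},
    {"offset": [-0.8,-0.89,-0.39],"turn": 0,"fingers": 0},
    {"offset": [-0.8,-0.89,-0.39],"turn": 0,"fingers": 0},
    {"offset": [-0.8,-0.89,-0.39],"turn": 0,"fingers": 0},
    {"offset": [-0.8,-0.89,-0.39],"turn": 0,"fingers": 0},
    {"offset": [-0.8,-0.89,-0.39],"turn": 0,"fingers": 0},
    {"offset": [-0.8,-0.89,-0.39],"turn": 0,"fingers": 0},
    {"offset": [-0.8,-0.89,-0.39],"turn": 0,"fingers": 0}
  ]
}}

```text
time_s: 0.9
position: [0.2865, 0.2857, 0.3008]
eef_rot: [0.595, 3.084, 0.001]
wrist_force: [0.0, 0.5, -0.4]
gripper_width: 0.0941
gripper_force: 0.0
```

Emit:
{"op": "apply_moves", "data": {
  "increments": [
    {"offset": [-0.8,-0.89,0],"turn": 0,"fingers": 0},
    {"offset": [-0.8,-0.89,0],"turn": 0,"fingers": 0},
    {"offset": [-0.8,-0.89,0],"turn": 0,"fingers": 0},
    {"offset": [-0.8,-0.89,0],"turn": 0,"fingers": 0},
    {"offset": [-0.8,-0.89,0],"turn": 0,"fingers": 0},
    {"offset": [-0.8,-0.89,0],"turn": 0,"fingers": 0}
  ]
}}

```text
time_s: 1.4
position: [0.3696, 0.0608, 0.3003]
eef_rot: [-0.589, -3.086, 0.0]
wrist_force: [0.1, 0.8, 0.4]
gripper_width: 0.0941
gripper_force: 0.0
```

Emit:
{"op": "apply_moves", "data": {
  "increments": [
    {"offset": [-0.8,-0.89,0],"turn": -0.0922,"fingers": 0},
    {"offset": [-0.8,-0.89,0],"turn": -0.0922,"fingers": 0},
    {"offset": [-0.8,-0.89,0],"turn": -0.0922,"fingers": 0},
    {"offset": [-0.8,-0.89,0],"turn": -0.0922,"fingers": 0},
    {"offset": [-0.8,-0.89,0],"turn": -0.0922,"fingers": 0},
    {"offset": [-0.8,-0.89,0],"turn": -0.0922,"fingers": 0},
    {"offset": [-0.8,-0.89,0],"turn": -0.0922,"fingers": 0},
    {"offset": [-0.8,-0.89,0],"turn": -0.0922,"fingers": 0}
  ]
}}

```text
time_s: 2.07
position: [0.4535, -0.1643, 0.299]
eef_rot: [0.314, -3.124, -0.001]
wrist_force: [0.6, -0.5, 0.1]
gripper_width: 0.0937
gripper_force: 0.0
```

Run:
```python
from h import *
mv(.45,-.16,.3,101.55)
c=cam('wrist','w1.png'); print(c['fx'],-c['t']@c['Rm'],c['Rm'])
```

```text
off [ 0.0127  0.0246 -0.0048] turn -0.0002 deg -0.1 rows 0.1 0.0 | pos [ 0.4535 -0.1643  0.299 ] yaw 101.46 z [-0.002  0.001 -1.   ] F [ 0.6 -0.5  0.1] w 0.0937 t 2.1
331.511772904278 [ 0.38350555 -0.17905458  0.46084163] [[-1.98065291e-01  9.80188387e-01  9.31280269e-04]
 [ 9.49852256e-01  1.91700593e-01  2.47045692e-01]
 [ 2.41972791e-01  4.98157556e-02 -9.69003384e-01]]
```

View pics/w1.png

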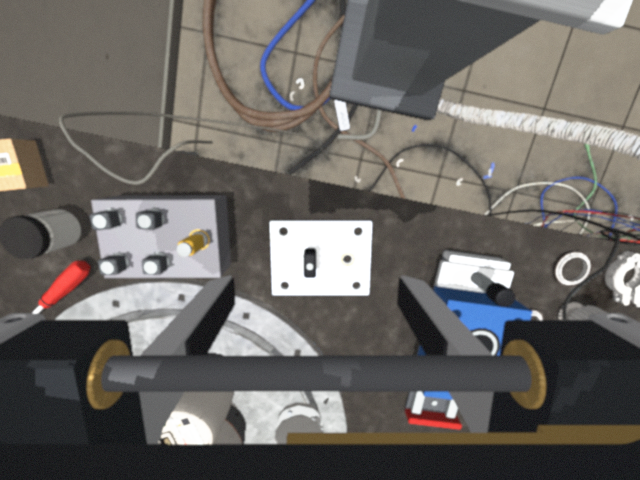

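```bash
cat >> h.py <<'E'
def rectfit(c,m,z,near=None):
    m=m.astype(np.uint8); n,l,st,ce=cv2.connectedComponentsWithStats(m); k=1+np.argmax(st[1:,4])
    cn=max(cv2.findContours((l==k).astype(np.uint8),cv2.RETR_EXTERNAL,cv2.CHAIN_APPROX_NONE)[0],key=len)[:,0]
    pts=np.array([atz(c,a,b,z)[:2]*1000 for a,b in cn],np.float32)
    return cv2.minAreaRect(pts)
def cover_mask(c):
    hsv=cv2.cvtColor(c['color'],cv2.COLOR_RGB2HSV); return (hsv[...,2]>170)&(hsv[...,1]<50)&(abs(c['W'][...,2]-.010)<.006)
E
python3 - <<'E'
from h import *
c=cam('wrist'); print('cover',rectfit(c,cover_mask(c),.010))
W=c['W'];hsv=cv2.cvtColor(c['color'],cv2.COLOR_RGB2HSV);v,u=np.mgrid[0:480,0:640]
m=(u>265)&(u<380)&(v>215)&(v<300)&(W[...,2]>.040)&(W[...,2]<.05); print('handle',rectfit(c,m,.044))
m=(hsv[...,0]>95)&(hsv[...,0]<125)&(hsv[...,1]>120)&(abs(W[...,2]-.08)<.006); print('block',rectfit(c,m,.08))
m=(v<300)&(abs(W[...,2]-.055)<.006)&(u<260); print('rack',rectfit(c,m,.055))
print('ct',atz(c,347,259,.01))
mv(.5133,-.1592,.10,101.55)
E
```

```text
cover ((511.35906982421875, -146.9613494873047), (107.61787414550781, 139.80125427246094), 11.409566879272461)
handle ((514.114013671875, -161.6707305908203), (34.48250198364258, 17.234146118164062), 11.35698127746582)
block ((516.9365844726562, 73.37574768066406), (108.98005676269531, 68.11856842041016), 57.06060791015625)
rack ((514.7382202148438, -354.9364318847656), (99.1885757446289, 151.84939575195312), 11.430826187133789)
ct [ 0.50406963 -0.10734234  0.01      ]
off [-0.3009 -0.0505  0.9974] turn -0.0 deg -0.0 rows 5.0 0.0 | pos [ 0.4526 -0.1615  0.2996] yaw 101.54 z [-0.001  0.001 -1.   ] F [-0.5  0.9  0.1] w 0.094 t 2.2
```

Emit:
{"op": "apply_moves", "data": {
  "increments": [
    {"offset": [-0.306,-0.037,0.5],"turn": 0,"fingers": 0.4},
    {"offset": [-0.306,-0.037,0.95],"turn": 0,"fingers": 0.4},
    {"offset": [-0.306,-0.037,0.95],"turn": 0,"fingers": 0.4},
    {"offset": [-0.306,-0.037,0.95],"turn": 0,"fingers": 0.4},
    {"offset": [-0.306,-0.037,0.95],"turn": 0,"fingers": 0.4},
    {"offset": [-0.306,-0.037,0.95],"turn": 0,"fingers": 0.4},
    {"offset": [-0.306,-0.037,0.95],"turn": 0,"fingers": 0.4}
  ]
}}

```text
time_s: 2.75
position: [0.5133, -0.1555, 0.1102]
eef_rot: [0.319, -3.123, -0.002]
wrist_force: [-0.3, -0.7, 1.0]
gripper_width: 0.0567
gripper_force: 0.0
```

Run:
```python
from h import *
mv(.5141,-.1617,.032,101.4)
c=cam('wrist','w2.png'); print('cover',rectfit(c,cover_mask(c),.010))
W=c['W'];m=(W[...,2]>.039)&(W[...,2]<.05)&(abs(W[...,0]-.515)<.05)&(abs(W[...,1]+.16)<.03); print('handle',rectfit(c,m,.044))
```

```text
off [ 0.0013 -0.0317  0.3911] turn 0.0007 deg 0.3 rows 1.9 0.0 | pos [ 0.5133 -0.1555  0.1102] yaw 101.66 z [-0.002  0.001 -1.   ] F [-0.3 -0.7  1. ] w 0.0567 t 2.8
cover ((512.2521362304688, -146.4361572265625), (107.7771987915039, 139.87014770507812), 11.578377723693848)
handle ((514.0177612304688, -161.48171997070312), (34.63994216918945, 17.141372680664062), 11.789856910705566)
```

View pics/w2.png

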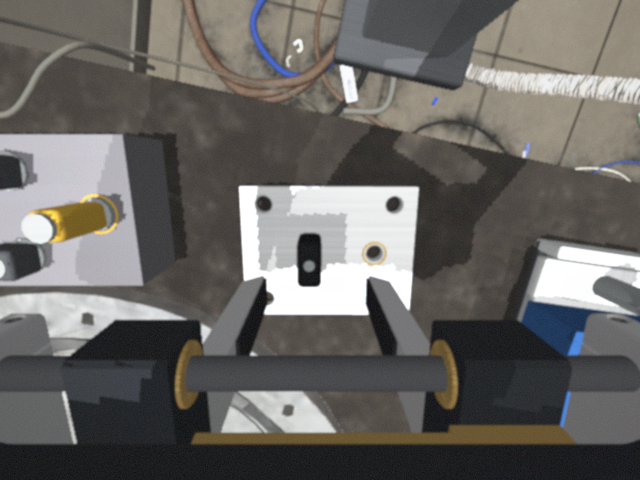

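Emit:
{"op": "apply_moves", "data": {
  "force": 40,
  "increments": [
    {"offset": [0.001,-0.031,0.2],"turn": 0,"fingers": 0.4},
    {"offset": [0.001,-0.031,0.39],"turn": 0,"fingers": 0.4},
    {"offset": [0.001,-0.031,0.39],"turn": 0,"fingers": 0.4},
    {"offset": [0.001,-0.031,0.39],"turn": 0,"fingers": 0.4},
    {"offset": [0.001,-0.031,0.39],"turn": 0,"fingers": 1},
    {"offset": [0.001,-0.031,0.39],"turn": 0,"fingers": 1},
    {"offset": [0.001,-0.031,0.39],"turn": 0,"fingers": 1},
    {"offset": [0.001,-0.031,0.39],"turn": 0,"fingers": 1},
    {"offset": [0.001,-0.031,0.39],"turn": 0,"fingers": 1},
    {"offset": [0.001,-0.031,0.39],"turn": 0,"fingers": 1},
    {"offset": [0.001,-0.031,0.39],"turn": 0,"fingers": 1}
  ]
}}

```text
time_s: 3.72
position: [0.5146, -0.163, 0.0329]
eef_rot: [-0.316, 3.125, 0.001]
wrist_force: [-1.6, 3.9, 6.7]
gripper_width: 0.0175
gripper_force: 40.0
```

Emit:
{"op": "apply_moves", "data": {
  "increments": [
    {"offset": [0,0,-0.1],"turn": 0,"fingers": 1},
    {"offset": [0,0,-0.3],"turn": 0,"fingers": 1},
    {"offset": [0,0,-0.5],"turn": 0,"fingers": 1},
    {"offset": [0,0,-0.7],"turn": 0,"fingers": 1},
    {"offset": [0,0,-0.7],"turn": 0,"fingers": 1},
    {"offset": [0,0,-0.7],"turn": 0,"fingers": 1},
    {"offset": [0,0,-0.7],"turn": 0,"fingers": 1}
  ]
}}

```text
time_s: 4.3
position: [0.5139, -0.1631, 0.1711]
eef_rot: [0.316, -3.124, -0.001]
wrist_force: [0.2, 1.1, -4.1]
gripper_width: 0.0179
gripper_force: 40.0
```

Run:
```python
from h import *
a=np.radians(3.46); 
mv(.5797-.015*np.cos(a),.0735-.015*np.sin(a),.18,3.5)
c=cam('wrist'); W=c['W']
m=(abs(W[...,2]-.15)<.03); print(np.nanmedian(W[...,2][m]),m.sum())
hsv=cv2.cvtColor(c['color'],cv2.COLOR_RGB2HSV)
# cover top plane z & rect
m=(hsv[...,2]>150)&(hsv[...,1]<60)&(W[...,2]>.1)&(W[...,2]<.2); z=np.nanmedian(W[...,2][m]); print(z,rectfit(c,m,z))
```

```text
off [-0.4846  1.1039 -0.0444] turn 0.2723 deg 98.0 rows 5.8 13.7 | pos [ 0.5139 -0.1631  0.1711] yaw 101.54 z [-0.002  0.001 -1.   ] F [ 0.2  1.1 -4.1] w 0.0179 t 4.3
0.14769519659401498 27468
0.1476553141860256 ((500.0792236328125, -151.35116577148438), (84.7188491821289, 140.02622985839844), 11.42034912109375)
```

Emit:
{"op": "apply_moves", "data": {
  "increments": [
    {"offset": [-0.24,0.38,-0.2],"turn": 0.14,"fingers": 1},
    {"offset": [-0.24,0.38,-0.2],"turn": 0.14,"fingers": 1},
    {"offset": [-0.24,0.38,-0.2],"turn": 0.14,"fingers": 1},
    {"offset": [-0.24,0.38,-0.2],"turn": 0.14,"fingers": 1},
    {"offset": [-0.24,0.38,-0.2],"turn": 0.14,"fingers": 1},
    {"offset": [-0.24,0.38,-0.2],"turn": 0.14,"fingers": 1},
    {"offset": [-0.24,0.38,-0.2],"turn": 0.14,"fingers": 1},
    {"offset": [-0.24,0.38,-0.2],"turn": 0.2723,"fingers": 1},
    {"offset": [-0.24,0.38,-0.2],"turn": 0.2723,"fingers": 1},
    {"offset": [-0.24,0.38,-0.2],"turn": 0.2723,"fingers": 1},
    {"offset": [-0.24,0.38,-0.2],"turn": 0.2723,"fingers": 1},
    {"offset": [-0.24,0.38,-0.2],"turn": 0.2723,"fingers": 1}
  ]
}}

```text
time_s: 5.35
position: [0.5457, -0.0792, 0.2102]
eef_rot: [-1.886, -2.508, 0.003]
wrist_force: [0.4, 0.6, -3.6]
gripper_width: 0.0178
gripper_force: 40.0
```

Run:
```python
from h import *
mv(.5647,-.08,.2,3.5)
c=cam('wrist','w3.png'); W=c['W']
hsv=cv2.cvtColor(c['color'],cv2.COLOR_RGB2HSV)
m=(hsv[...,2]>150)&(hsv[...,1]<60)&(W[...,2]>.13)&(W[...,2]<.25); z=np.nanmedian(W[...,2][m]); print(z,rectfit(c,m,z))
m=(hsv[...,0]>95)&(hsv[...,0]<125)&(hsv[...,1]>120)&(abs(W[...,2]-.08)<.008);z=np.nanmedian(W[...,2][m]); print('block',z,rectfit(c,m,z))
```

```text
off [-0.0305  0.0901  0.0506] turn 0.035 deg 12.6 rows 0.5 1.8 | pos [ 0.5457 -0.0792  0.2102] yaw 16.11 z [-0.004  0.001 -1.   ] F [ 0.4  0.6 -3.6] w 0.0178 t 5.3
0.18673729143105888 ((556.8802490234375, -64.38035583496094), (139.9738311767578, 84.58795166015625), 16.078899383544922)
block 0.07946342617799909 ((578.8963623046875, 71.60240936279297), (139.9820098876953, 108.70829010009766), 3.287869691848755)
```

View pics/w3.png

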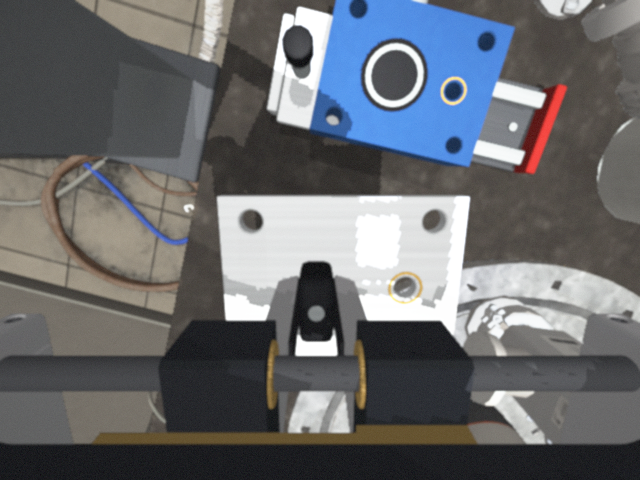

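Emit:
{"op": "apply_moves", "data": {
  "increments": [
    {"offset": [0.03,0.09,0.15],"turn": 0.0355,"fingers": 1},
    {"offset": [0.03,0.09,0.15],"turn": 0.0355,"fingers": 1},
    {"offset": [0.03,0.09,0.15],"turn": 0.0355,"fingers": 1},
    {"offset": [0.03,0.09,0.15],"turn": 0.0355,"fingers": 1},
    {"offset": [0.03,0.09,0.15],"turn": 0.0355,"fingers": 1},
    {"offset": [0.03,0.09,0.15],"turn": 0.0355,"fingers": 1}
  ]
}}

```text
time_s: 5.9
position: [0.5619, -0.0686, 0.1828]
eef_rot: [2.145, 2.295, 0.0]
wrist_force: [-0.3, 0.3, -3.6]
gripper_width: 0.0178
gripper_force: 40.0
```

```bash
cat > al.py <<'E'
from h import *
c=cam('wrist'); W=c['W']; zt=status.sense()['position'][2]-.0235
hsv=cv2.cvtColor(c['color'],cv2.COLOR_RGB2HSV)
m=(hsv[...,2]>150)&(hsv[...,1]<60)&(abs(W[...,2]-zt)<.012); z=np.nanmedian(W[...,2][m]); print(z); cr=rectfit(c,m,z)
m=(hsv[...,0]>95)&(hsv[...,0]<125)&(hsv[...,1]>120)&(abs(W[...,2]-.08)<.008);z=np.nanmedian(W[...,2][m]); br=rectfit(c,m,z); print(cr,br,z)
(cx,cy),(l,w),a=cr
if a>45: a-=90; l,w=w,l
n=np.array([-np.sin(np.radians(a)),np.cos(np.radians(a))]); C=np.array([cx,cy])+(w/2-54)*n
(bx,by),(l,w),b=br
if b>45: b-=90
p=status.sense()['position'][:2]*1000
th=np.radians(b-a); d=R.from_rotvec([0,0,th]).as_matrix()[:2,:2]@(p-C)
T=(np.array([bx,by])+d)/1000
print('cover',C,a,'block',bx,by,b); mv(T[0],T[1],.16,0); 
s=status.sense(); M=R.from_rotvec(s['eef_rot']).as_matrix(); cyaw=np.degrees(np.arctan2(M[1,1],M[0,1])); mv(T[0],T[1],.16,cyaw+b-a)
E
python3 al.py
```

```text
0.1594289497482006
((576.2162475585938, -56.50430679321289), (139.98040771484375, 84.77421569824219), 3.72674560546875) ((579.6566772460938, 65.43494415283203), (139.8525848388672, 95.34979248046875), 3.819199800491333) 0.07948938445027356
cover [576.9710638  -68.09264216] 3.72674560546875 block 579.6566772460938 65.43494415283203 3.819199800491333
off [0.6652 0.0577 0.1145] turn 0.0106 deg 3.8 rows 3.2 0.5 | pos [ 0.5619 -0.0686  0.1829] yaw 3.81 z [ 0.001 -0.    -1.   ] F [ 0.5  0.1 -2.8] w 0.0176 t 6.0
off [0.6652 0.0577 0.1145] turn -0.0003 deg -0.1 rows 3.2 0.0 | pos [ 0.5619 -0.0686  0.1829] yaw 3.81 z [ 0.001 -0.    -1.   ] F [ 0.5  0.1 -2.8] w 0.0176 t 6.0
```

Emit:
{"op": "apply_moves", "data": {
  "increments": [
    {"offset": [0.2,0.057,0.1],"turn": 0,"fingers": 1},
    {"offset": [0.4,0.057,0.165],"turn": 0,"fingers": 1},
    {"offset": [0.697,0.057,0.165],"turn": 0,"fingers": 1},
    {"offset": [0.697,0.057,0.165],"turn": 0,"fingers": 1},
    {"offset": [0.697,0.057,0.165],"turn": 0,"fingers": 1},
    {"offset": [0.697,0.057,0.22],"turn": 0,"fingers": 1},
    {"offset": [0.697,0.057,0.22],"turn": 0,"fingers": 1},
    {"offset": [0.697,0.057,0.22],"turn": 0,"fingers": 1}
  ]
}}

```text
time_s: 6.62
position: [0.5641, 0.0704, 0.1377]
eef_rot: [-2.149, -2.291, 0.002]
wrist_force: [-0.4, -0.7, -2.7]
gripper_width: 0.0173
gripper_force: 40.0
```

Run:
```python
from h import *
mv(.564,.0713,.1135,3.6)
c=cam('wrist','w4.png')
```

```text
off [0.0044 0.     0.1211] turn 0.0001 deg 0.1 rows 0.6 0.0 | pos [0.5641 0.0704 0.1377] yaw 3.65 z [-0.001 -0.    -1.   ] F [-0.4 -0.7 -2.7] w 0.0173 t 6.6
```

View pics/w4.png

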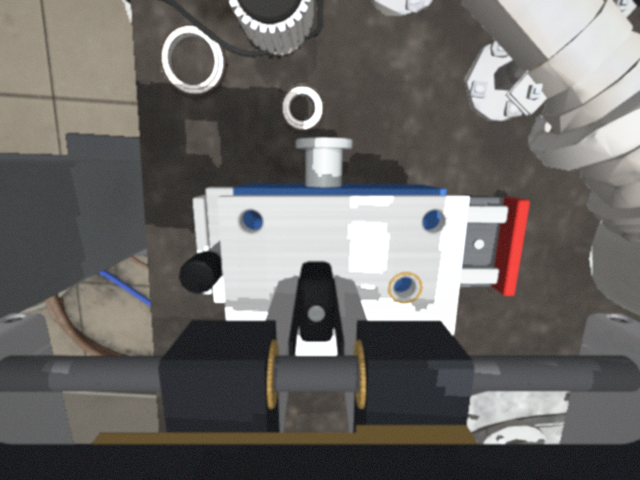

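Emit:
{"op": "apply_moves", "data": {
  "increments": [
    {"offset": [0.004,0,0.06],"turn": 0,"fingers": 1},
    {"offset": [0.004,0,0.1],"turn": 0,"fingers": 1},
    {"offset": [0.004,0,0.12],"turn": 0,"fingers": 1},
    {"offset": [0.004,0,0.122],"turn": 0,"fingers": 1},
    {"offset": [0.004,0,0.122],"turn": 0,"fingers": 1},
    {"offset": [0.004,0,0.122],"turn": 0,"fingers": 1},
    {"offset": [0.004,0,0.122],"turn": 0,"fingers": 1}
  ]
}}

```text
time_s: 7.25
position: [0.5643, 0.0722, 0.114]
eef_rot: [-2.149, -2.292, 0.0]
wrist_force: [-0.2, -0.2, -3.6]
gripper_width: 0.0175
gripper_force: 40.0
```

Run:
```python
from h import *
mv(.564,.0713,.1135,3.6)
c=cam('wrist','w5.png'); im=c['color'][150:350,180:500,::-1]; cv2.imwrite('pics/w5c.png',cv2.resize(im,None,fx=2.5,fy=2.5,interpolation=cv2.INTER_CUBIC))
```

```text
off [-0.0045 -0.0016  0.0024] turn 0.0002 deg 0.1 rows 0.0 0.0 | pos [0.5643 0.0722 0.114 ] yaw 3.69 z [-0. -0. -1.] F [-0.2 -0.2 -3.6] w 0.0175 t 7.2
```

View pics/w5c.png

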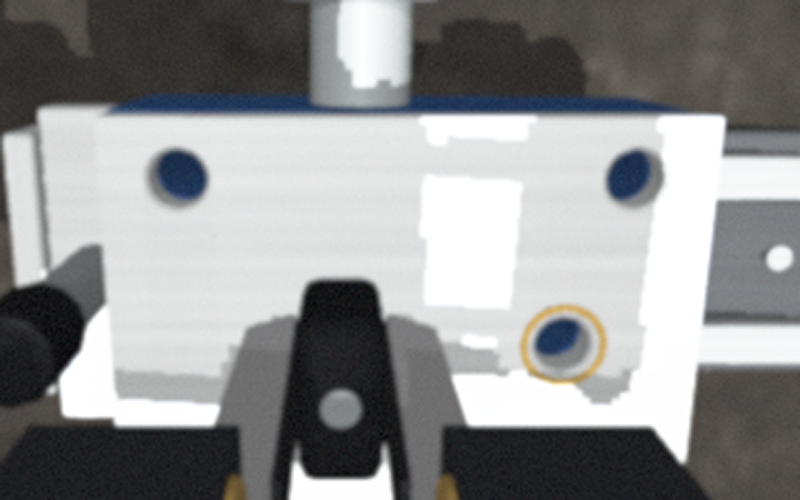

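Emit:
{"op": "apply_moves", "data": {
  "increments": [
    {"offset": [-0.003,-0.001,0.003],"turn": 0,"fingers": 1},
    {"offset": [-0.003,-0.001,0.005],"turn": 0,"fingers": 1},
    {"offset": [-0.003,-0.001,0.005],"turn": 0,"fingers": 1},
    {"offset": [-0.003,-0.001,0.005],"turn": 0,"fingers": 0.62},
    {"offset": [-0.003,-0.001,0.005],"turn": 0,"fingers": 0.62},
    {"offset": [-0.003,-0.001,0.005],"turn": 0,"fingers": 0.62},
    {"offset": [-0.003,-0.001,0.005],"turn": 0,"fingers": 0.62},
    {"offset": [-0.003,-0.001,-0.1],"turn": 0,"fingers": 0.62},
    {"offset": [-0.003,-0.001,-0.3],"turn": 0,"fingers": 0.62},
    {"offset": [-0.003,-0.001,-0.45],"turn": 0,"fingers": 0.62},
    {"offset": [-0.003,-0.001,-0.45],"turn": 0,"fingers": 0.62}
  ]
}}

```text
time_s: 8.22
position: [0.5662, 0.0718, 0.2106]
eef_rot: [2.144, 2.287, 0.011]
wrist_force: [0.4, -0.2, 0.7]
gripper_width: 0.036
gripper_force: 0.0
```

Run:
```python
from h import *
a=np.radians(11.5); q=np.array([.5147,-.3549])+52e-3*np.array([-np.sin(a),np.cos(a)]); print(q)
mv(q[0],q[1]-.06,.28,11.5)
```

```text
[ 0.50433287 -0.30394392]
off [-2.1544 -0.4454 -0.3512] turn -0.0217 deg -7.8 rows 10.7 1.1 | pos [0.5662 0.0718 0.2106] yaw 3.69 z [ 0.01   0.001 -1.   ] F [ 0.4 -0.2  0.7] w 0.036 t 8.2
```

Emit:
{"op": "apply_moves", "data": {
  "increments": [
    {"offset": [-0.2,-0.05,-0.35],"turn": -0.0217,"fingers": 0.5},
    {"offset": [-1,-0.21,-0.35],"turn": -0.0217,"fingers": 0.5},
    {"offset": [-1,-0.21,-0.35],"turn": -0.0217,"fingers": 0.5},
    {"offset": [-1,-0.21,-0.35],"turn": -0.0217,"fingers": 0.5},
    {"offset": [-1,-0.21,-0.35],"turn": -0.0217,"fingers": 0.5},
    {"offset": [-1,-0.21,-0.35],"turn": -0.0217,"fingers": 0.5},
    {"offset": [-1,-0.21,-0.35],"turn": -0.0217,"fingers": 0.5},
    {"offset": [-1,-0.21,-0.35],"turn": -0.0217,"fingers": 0.5}
  ]
}}

```text
time_s: 8.88
position: [0.5349, -0.1313, 0.2738]
eef_rot: [-1.99, -2.431, -0.0]
wrist_force: [-0.2, -0.1, 0.1]
gripper_width: 0.0469
gripper_force: 0.0
```

Run:
```python
from h import *
mv(.5043,-.36,.24,11.5)
```

```text
off [-1.0909 -0.376   0.1689] turn -0.0003 deg -0.1 rows 5.6 0.0 | pos [ 0.5349 -0.1313  0.2738] yaw 11.39 z [ 0.  0. -1.] F [-0.2 -0.1  0.1] w 0.0469 t 8.9
```

Emit:
{"op": "apply_moves", "data": {
  "increments": [
    {"offset": [-1,-0.37,0.05],"turn": 0,"fingers": 0.5},
    {"offset": [-1,-0.37,0.05],"turn": 0,"fingers": 0.5},
    {"offset": [-1,-0.37,0.05],"turn": 0,"fingers": 0.5},
    {"offset": [-1,-0.37,0.05],"turn": 0,"fingers": 0.5},
    {"offset": [-1,-0.37,0.05],"turn": 0,"fingers": 0.5},
    {"offset": [-1,-0.37,0.05],"turn": 0,"fingers": 0.5},
    {"offset": [-1,-0.37,0.05],"turn": 0,"fingers": 0.5}
  ]
}}

```text
time_s: 9.47
position: [0.5023, -0.342, 0.2628]
eef_rot: [-1.989, -2.43, -0.0]
wrist_force: [0.2, 0.1, -0.0]
gripper_width: 0.0473
gripper_force: 0.0
```

Run:
```python
from h import *
mv(.5043,-.36,.24,11.5)
c=cam('wrist','w6.png'); W=c['W']
t=cam('top'); hsv=cv2.cvtColor(t['color'],cv2.COLOR_RGB2HSV)
m=(hsv[...,2]>150)&(hsv[...,1]<60)&(abs(t['W'][...,2]-.09)<.01); m[:, :185]=0; m[:,250:]=0;print(rectfit(t,m,.09))
```

```text
off [-0.0902 -0.0079  0.1137] turn -0.0003 deg -0.1 rows 0.7 0.0 | pos [ 0.5023 -0.342   0.2628] yaw 11.41 z [-0.001  0.001 -1.   ] F [ 0.2  0.1 -0. ] w 0.0473 t 9.5
((579.685302734375, 72.17942810058594), (141.5640411376953, 109.14705657958984), 3.4824323654174805)
```

View pics/w6.png

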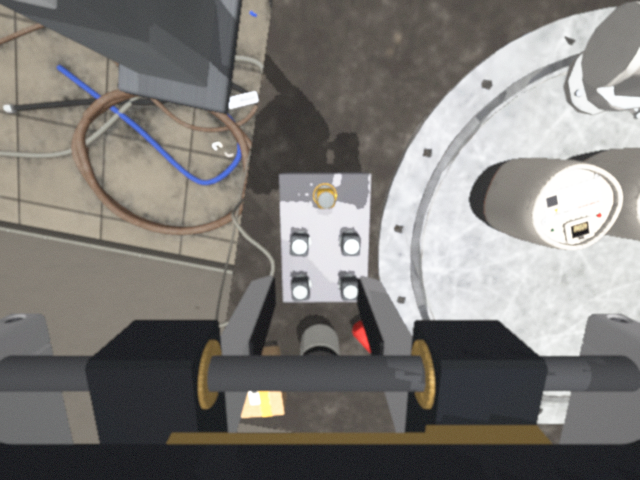

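```bash
cat > rk.py <<'E'
from h import *
c=cam('wrist'); W=c['W']; Z=W[...,2]; v,u=np.mgrid[0:480,0:640]
near=(np.hypot(W[...,0]-.515,W[...,1]+.355)<.11)
m=near&(abs(Z-.055)<.004); print('rack',rectfit(c,m,.055))
for lo,hi in ((.0985,.112),(.076,.088)):
    m=(near&(Z>lo)&(Z<hi)).astype(np.uint8); n,l,st,ce=cv2.connectedComponentsWithStats(m)
    for k in range(1,n):
        if st[k,4]<25: continue
        z=np.median(Z[l==k]); 
        cn=cv2.findContours((l==k).astype(np.uint8),0,1)[0][0][:,0]
        r=cv2.minAreaRect(np.array([atz(c,a,b,z)[:2]*1000 for a,b in cn],np.float32))
        print(st[k,4],np.round(W[l==k].mean(0)*1000,1),np.round(r[0],1),np.round(r[1],1),round(r[2],1))
E
python3 rk.py
```

```text
rack ((514.5390625, -355.9959716796875), (99.87080383300781, 149.91720581054688), 11.62442684173584)
263 [ 503.9 -304.5  103.4] [ 504.  -304.4] [15.5 16.4] 12.2
377 [ 487.2 -360.7   80.3] [ 487.2 -360.7] [19.7 23.3] 6.9
380 [ 541.4 -349.4   80.1] [ 541.5 -349.3] [19.6 22.2] 11.5
344 [ 497.5 -411.3   80.3] [ 497.5 -411.1] [19.8 23.6] 15.7
333 [ 551.4 -399.9   80.2] [ 551.4 -400. ] [19.  23.8] 12.5
```

Run:
```python
from h import *
mv(.504,-.3047,.086,11.6)
```

```text
off [0.1696 0.0388 0.89  ] turn 0.0 deg 0.0 rows 4.3 0.0 | pos [ 0.5032 -0.3395  0.264 ] yaw 11.61 z [ 0.  0. -1.] F [ 0.1 -0.1  0.1] w 0.0469 t 9.6
```

Emit:
{"op": "apply_moves", "data": {
  "increments": [
    {"offset": [0.17,0.039,0.3],"turn": 0,"fingers": 0.5},
    {"offset": [0.17,0.039,0.5],"turn": 0,"fingers": 0.5},
    {"offset": [0.17,0.039,0.6],"turn": 0,"fingers": 0.5},
    {"offset": [0.17,0.039,0.6],"turn": 0,"fingers": 0.5},
    {"offset": [0.17,0.039,0.6],"turn": 0,"fingers": 0.5}
  ]
}}

```text
time_s: 10.03
position: [0.5034, -0.3048, 0.1437]
eef_rot: [-1.983, -2.433, 0.0]
wrist_force: [-0.1, -0.0, 2.1]
gripper_width: 0.047
gripper_force: 0.0
```

Run:
```python
from h import *
for i in range(4): mv(.504,-.3047,.086,11.6); c=cam('wrist')
W=c['W'];Z=W[...,2];m=(Z>.0985)&(Z<.112)&(np.hypot(W[...,0]-.504,W[...,1]+.305)<.02);print(rectfit(c,m,.105),W[m].mean(0))
```

```text
off [-0.0005  0.0034  0.2886] turn 0.0001 deg 0.0 rows 1.4 0.0 | pos [ 0.5034 -0.3048  0.1437] yaw 11.62 z [-0.002  0.002 -1.   ] F [-0.1 -0.   2.1] w 0.047 t 10.0
off [ 0.0071 -0.      0.2999] turn -0.0001 deg -0.0 rows 1.4 0.0 | pos [ 0.5042 -0.306   0.146 ] yaw 11.58 z [ 0.001 -0.001 -1.   ] F [ 1.1 -1.   2.1] w 0.0471 t 10.1
off [ 0.0112 -0.0016  0.3049] turn -0.0001 deg -0.0 rows 1.5 0.0 | pos [ 0.5046 -0.3067  0.147 ] yaw 11.55 z [ 0.003 -0.002 -1.   ] F [0.2 0.5 0.7] w 0.0471 t 10.1
off [ 0.013  -0.0011  0.3058] turn -0.0002 deg -0.1 rows 1.5 0.0 | pos [ 0.5045 -0.3071  0.1472] yaw 11.53 z [ 0.004 -0.002 -1.   ] F [-0.4  0.6  0.4] w 0.0467 t 10.2
((503.9082336425781, -303.323974609375), (16.227685928344727, 17.693634033203125), 11.444154739379883) [ 0.50399053 -0.30353868  0.1032764 ]
```

Emit:
{"op": "apply_moves", "data": {
  "increments": [
    {"offset": [0.012,0,0.15],"turn": 0,"fingers": 0.5},
    {"offset": [0.012,0,0.3],"turn": 0,"fingers": 0.5},
    {"offset": [0.012,0,0.3],"turn": 0,"fingers": 0.5},
    {"offset": [0.012,0,0.3],"turn": 0,"fingers": 0.5},
    {"offset": [0.012,0,0.3],"turn": 0,"fingers": 1},
    {"offset": [0.012,0,0.3],"turn": 0,"fingers": 1},
    {"offset": [0.012,0,0.3],"turn": 0,"fingers": 1},
    {"offset": [0.012,0,0.3],"turn": 0,"fingers": 1},
    {"offset": [0.012,0,0.3],"turn": 0,"fingers": 1},
    {"offset": [0.012,0,0.3],"turn": 0,"fingers": 1},
    {"offset": [0.012,0,0.3],"turn": 0,"fingers": 1}
  ]
}}

```text
time_s: 11.15
position: [0.5031, -0.3044, 0.0848]
eef_rot: [1.987, 2.432, 0.0]
wrist_force: [-0.3, 0.8, 6.1]
gripper_width: 0.018
gripper_force: 40.0
```

Emit:
{"op": "apply_moves", "data": {
  "increments": [
    {"offset": [0,0,-0.1],"turn": 0,"fingers": 1},
    {"offset": [0,0,-0.3],"turn": 0,"fingers": 1},
    {"offset": [0,0,-0.5],"turn": 0,"fingers": 1},
    {"offset": [0,0,-0.7],"turn": 0,"fingers": 1},
    {"offset": [0,0,-0.7],"turn": 0,"fingers": 1},
    {"offset": [0,0,-0.7],"turn": 0,"fingers": 1},
    {"offset": [0,0,-0.7],"turn": 0,"fingers": 1}
  ]
}}

```text
time_s: 11.73
position: [0.5025, -0.3039, 0.223]
eef_rot: [-1.987, -2.432, 0.0]
wrist_force: [0.6, 0.4, -1.1]
gripper_width: 0.0177
gripper_force: 40.0
```

Run:
```python
from h import *
a=np.radians(3.48); q=np.array([.579,.0718])+.038*np.array([np.cos(a),np.sin(a)]); print(q)
mv(q[0],q[1],.22,3.6)
```

```text
[0.61692993 0.0741066 ]
off [1.7381 0.9377 0.0158] turn 0.0219 deg 7.9 rows 9.5 1.1 | pos [ 0.5025 -0.3039  0.223 ] yaw 11.5 z [-0.001  0.001 -1.   ] F [ 0.6  0.4 -1.1] w 0.0177 t 11.7
```

Emit:
{"op": "apply_moves", "data": {
  "increments": [
    {"offset": [0.71,0.465,0],"turn": 0.022,"fingers": 1},
    {"offset": [0.71,0.465,0],"turn": 0.022,"fingers": 1},
    {"offset": [0.71,0.465,0],"turn": 0.022,"fingers": 1},
    {"offset": [0.71,0.465,0],"turn": 0.022,"fingers": 1},
    {"offset": [0.71,0.465,0],"turn": 0.022,"fingers": 1}
  ]
}}

```text
time_s: 12.15
position: [0.5666, -0.141, 0.2219]
eef_rot: [-2.144, -2.292, 0.001]
wrist_force: [0.0, -1.0, -1.3]
gripper_width: 0.0179
gripper_force: 40.0
```

Run:
```python
from h import *
mv(.617,.0,.21,3.6)
```

```text
off [0.6867 0.2987 0.0604] turn 0.0006 deg 0.2 rows 3.6 0.0 | pos [ 0.5666 -0.141   0.2219] yaw 3.82 z [-0.003  0.002 -1.   ] F [ 0.  -1.  -1.3] w 0.0179 t 12.2
```

Emit:
{"op": "apply_moves", "data": {
  "increments": [
    {"offset": [0.68,0.28,0.05],"turn": 0.0006,"fingers": 1},
    {"offset": [0.68,0.28,0.05],"turn": 0.0006,"fingers": 1},
    {"offset": [0.68,0.28,0.05],"turn": 0.0006,"fingers": 1},
    {"offset": [0.68,0.28,0.05],"turn": 0.0006,"fingers": 1},
    {"offset": [0.68,0.28,0.05],"turn": 0.0006,"fingers": 1},
    {"offset": [0.68,0.28,0.05],"turn": 0.0006,"fingers": 1},
    {"offset": [0.68,0.28,0.05],"turn": 0.0006,"fingers": 1}
  ]
}}

```text
time_s: 12.73
position: [0.6125, -0.0079, 0.2127]
eef_rot: [-2.155, -2.284, 0.002]
wrist_force: [0.6, 0.5, -1.4]
gripper_width: 0.0175
gripper_force: 40.0
```

Run:
```python
from h import *
c=cam('wrist');c=cam('wrist','w7.png');mv(.617,.0742,.2,3.6)
W=c['W'];hsv=cv2.cvtColor(c['color'],cv2.COLOR_RGB2HSV);h,s,v=hsv[...,0],hsv[...,1],hsv[...,2]
m=(abs(W[...,2]-.09)<.006)&(v>150)&(s<60)&(np.hypot(W[...,0]-.58,W[...,1]-.073)<.1);print(rectfit(c,m,.0903),np.nanmedian(W[m][:,2]))
m=(h>12)&(h<35)&(s>80)&(abs(W[...,2]-.09)<.02)&(np.hypot(W[...,0]-.617,W[...,1]-.074)<.03); ys,xs=np.nonzero(m); print(len(xs),xs.min(),xs.max(),ys.min(),ys.max(),atz(c,(xs.min()+xs.max())/2,(ys.min()+ys.max())/2,.0903))
ell=cv2.fitEllipse(cv2.convexHull(np.stack([xs,ys],1).astype(np.int32)));print(ell,atz(c,*ell[0],.0903))
```

```text
off [0.4114 0.0452 0.0676] turn -0.0009 deg -0.3 rows 2.0 0.0 | pos [ 0.6127 -0.0085  0.2135] yaw 3.28 z [-0.001 -0.    -1.   ] F [-1.   0.6 -1.1] w 0.0176 t 12.8
((579.171875, 71.46156311035156), (139.65182495117188, 107.54740905761719), 3.524482011795044) 0.08953694921048605Traceback (most recent call last):
  File "<stdin>", line 5, in <module>
    return umr_minimum(a, axis, None, out, keepdims, initial, where)
ValueError: zero-size array to reduction operation minimum which has no identity
```

View pics/w7.png

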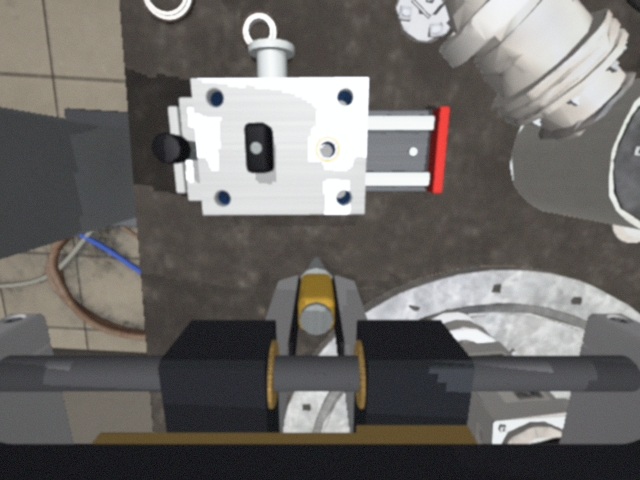

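Run:
```python
from h import *
c=cam('wrist');s=status.sense();p=s['position'];print(p)
g=c['color']; 
print('top',atz(c,316,318,p[2]+.0195)-p,'tip',atz(c,317,259,p[2]-.0805)-p, 'hole',atz(c,327.5,149.5,.09))
W=c['W'];m=(np.hypot(W[...,0]-p[0],W[...,1]-p[1])<.03)&(abs(W[...,2]-p[2]-.0195)<.006);print(W[m].mean(0)-p,m.sum())
cv2.imwrite('pics/w7c.png',cv2.resize(g[120:350,260:380,::-1],None,fx=2.6,fy=2.6,interpolation=cv2.INTER_CUBIC))
```

```text
[ 0.61275503 -0.00846086  0.21378808]
top [0.00027757 0.00105308 0.0195    ] tip [ 0.00097103  0.00020717 -0.0805    ] hole [0.61778815 0.07352549 0.09      ]
[-0.00016322  0.00366673  0.01881195] 1747
```

View pics/w7c.png

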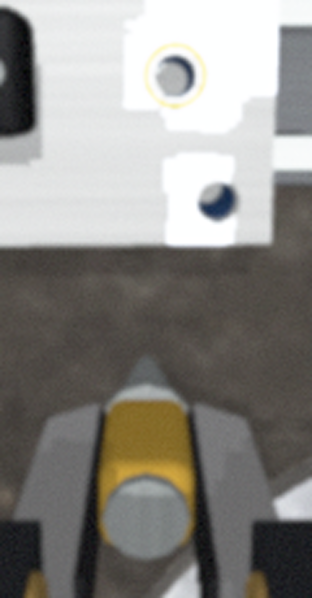

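Emit:
{"op": "apply_moves", "data": {
  "increments": [
    {"offset": [0.2,0.044,0],"turn": -0.0006,"fingers": 1},
    {"offset": [0.4055,0.044,0.05],"turn": -0.0006,"fingers": 1},
    {"offset": [0.4055,0.044,0.12],"turn": -0.0006,"fingers": 1},
    {"offset": [0.4055,0.044,0.15],"turn": -0.0006,"fingers": 1},
    {"offset": [0.4055,0.044,0.15],"turn": -0.0006,"fingers": 1},
    {"offset": [0.4055,0.044,0.15],"turn": -0.0006,"fingers": 1},
    {"offset": [0.4055,0.044,0.15],"turn": -0.0006,"fingers": 1},
    {"offset": [0.4055,0.044,0.15],"turn": -0.0006,"fingers": 1}
  ]
}}

```text
time_s: 13.55
position: [0.6174, 0.0732, 0.1849]
eef_rot: [2.152, 2.288, 0.001]
wrist_force: [0.5, 0.9, -1.3]
gripper_width: 0.0174
gripper_force: 40.0
```

Run:
```python
from h import *
mv(.6169,.073,.121,3.5)
c=cam('wrist');mv(.6169,.073,.121,3.5);g=c['color']
cv2.imwrite('pics/w8c.png',cv2.resize(g[180:340,230:410,::-1],None,fx=3,fy=3,interpolation=cv2.INTER_CUBIC))
```

```text
off [-0.0007 -0.0032  0.3196] turn -0.0 deg -0.0 rows 1.5 0.0 | pos [0.6174 0.0732 0.1849] yaw 3.5 z [ 0.001  0.    -1.   ] F [ 0.5  0.9 -1.3] w 0.0174 t 13.6
off [-0.0018 -0.0028  0.319 ] turn 0.0 deg 0.0 rows 1.5 0.0 | pos [0.6174 0.0734 0.1848] yaw 3.51 z [ 0.001  0.    -1.   ] F [ 0.3 -0.9 -0.2] w 0.0173 t 13.6
```

View pics/w8c.png

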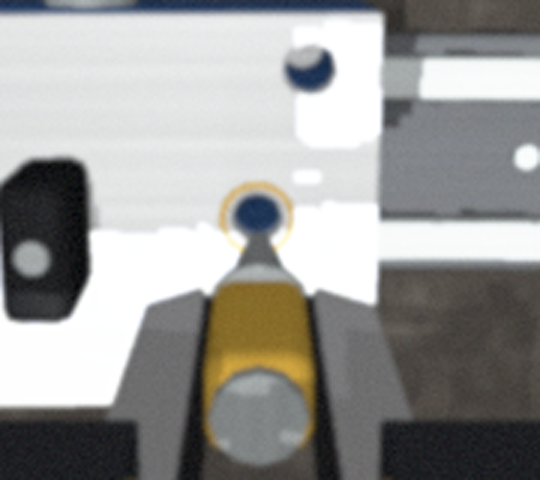

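Emit:
{"op": "apply_moves", "data": {
  "increments": [
    {"offset": [-0.001,-0.002,0.06],"turn": 0,"fingers": 1},
    {"offset": [-0.001,-0.002,0.1],"turn": 0,"fingers": 1},
    {"offset": [-0.001,-0.002,0.14],"turn": 0,"fingers": 1},
    {"offset": [-0.001,-0.002,0.17],"turn": 0,"fingers": 1},
    {"offset": [-0.001,-0.002,0.2],"turn": 0,"fingers": 1},
    {"offset": [-0.001,-0.002,0.2],"turn": 0,"fingers": 1}
  ]
}}

```text
time_s: 14.1
position: [0.6163, 0.074, 0.1424]
eef_rot: [-2.15, -2.289, 0.002]
wrist_force: [0.2, 0.5, -2.0]
gripper_width: 0.018
gripper_force: 40.0
```

Run:
```python
from h import *
mv(.6169,.073,.121,3.5)
```

```text
off [-0.0054  0.003   0.1072] turn 0.0002 deg 0.1 rows 0.5 0.0 | pos [0.6163 0.074  0.1424] yaw 3.58 z [-0.002 -0.    -1.   ] F [ 0.2  0.5 -2. ] w 0.018 t 14.1
```

Emit:
{"op": "apply_moves", "data": {
  "increments": [
    {"offset": [0,0,0.03],"turn": 0,"fingers": 1},
    {"offset": [0,0,0.06],"turn": 0,"fingers": 1},
    {"offset": [0,0,0.09],"turn": 0,"fingers": 1},
    {"offset": [0,0,0.11],"turn": 0,"fingers": 1},
    {"offset": [0,0,0.115],"turn": 0,"fingers": 1},
    {"offset": [0,0,0.115],"turn": 0,"fingers": 1}
  ]
}}

```text
time_s: 14.6
position: [0.6166, 0.0741, 0.1207]
eef_rot: [-2.151, -2.289, 0.0]
wrist_force: [0.4, 1.8, -1.0]
gripper_width: 0.0182
gripper_force: 40.0
```

Run:
```python
from h import *
mv(.6169,.073,.121,3.5)
```

```text
off [-0.0057  0.0014 -0.0017] turn 0.0002 deg 0.1 rows 0.0 0.0 | pos [0.6166 0.0741 0.1207] yaw 3.58 z [-0.001  0.    -1.   ] F [ 0.4  1.8 -1. ] w 0.0182 t 14.6
```

Emit:
{"op": "apply_moves", "data": {
  "increments": [
    {"offset": [-0.003,0,0.007],"turn": 0,"fingers": 1},
    {"offset": [-0.003,0,0.007],"turn": 0,"fingers": 1},
    {"offset": [-0.003,0,0.007],"turn": 0,"fingers": 0.65},
    {"offset": [-0.003,0,0.007],"turn": 0,"fingers": 0.65},
    {"offset": [-0.003,0,0.007],"turn": 0,"fingers": 0.65},
    {"offset": [-0.003,0,0.007],"turn": 0,"fingers": 0.65},
    {"offset": [-0.003,0,-0.1],"turn": 0,"fingers": 0.65},
    {"offset": [-0.003,0,-0.3],"turn": 0,"fingers": 0.65},
    {"offset": [-0.003,0,-0.5],"turn": 0,"fingers": 0.65},
    {"offset": [-0.003,0,-0.6],"turn": 0,"fingers": 0.65},
    {"offset": [-0.003,0,-0.6],"turn": 0,"fingers": 0.65},
    {"offset": [-0.003,0,-0.6],"turn": 0,"fingers": 0.65}
  ]
}}

```text
time_s: 15.6
position: [0.6169, 0.0733, 0.2418]
eef_rot: [2.15, 2.289, 0.002]
wrist_force: [-0.5, 0.4, -0.9]
gripper_width: 0.0331
gripper_force: 0.0
```

```bash
cat > chk.py <<'E'
from h import *
c=cam('wrist','chk.png');t=cam('top')
for n,c in (('w',c),('t',t)):
    W=c['W'];Z=W[...,2]; hsv=cv2.cvtColor(c['color'],cv2.COLOR_RGB2HSV); near=np.hypot(W[...,0]-.58,W[...,1]-.073)<.1
    m=near&(abs(Z-.09)<.006)&(hsv[...,2]>150)&(hsv[...,1]<60); print(n,rectfit(c,m,.09),len(Z[m]),np.median(Z[m]))
    q=W[near&(Z>.13)&(Z<.16)]; print('drift top',len(q), np.median(q,0) if len(q) else '', np.percentile(q[:,2],90) if len(q) else '')
E
python3 chk.py
python3 - <<'E'
from h import *
mv(.5415,-.3498,.2,11.6)
E
```

```text
w ((578.9186401367188, 71.83834075927734), (139.83340454101562, 107.0986328125), 3.529886484146118) 13288 0.08956264808951045
drift top 420 [0.61665941 0.07522692 0.13896717] 0.14005129461940863
t ((580.9688110351562, 50.01963806152344), (141.43328857421875, 63.97802734375), 3.9415557384490967) 1240 0.09001128032230621
drift top 19 [0.6152096  0.0673467  0.13297121] 0.1420906299529462
off [-2.0881 -0.5046  0.199 ] turn -0.0223 deg -8.0 rows 10.3 1.1 | pos [0.6163 0.0733 0.2395] yaw 3.58 z [-0.002 -0.    -1.   ] F [ 1.1 -0.1 -0.1] w 0.0328 t 15.7
```

Emit:
{"op": "apply_moves", "data": {
  "increments": [
    {"offset": [-1,-0.25,0],"turn": 0,"fingers": 0.5},
    {"offset": [-1,-0.25,0],"turn": 0,"fingers": 0.5},
    {"offset": [-1,-0.25,0],"turn": 0,"fingers": 0.5},
    {"offset": [-1,-0.25,0],"turn": 0,"fingers": 0.5},
    {"offset": [-1,-0.25,0],"turn": 0,"fingers": 0.5}
  ]
}}

```text
time_s: 16.12
position: [0.5781, -0.1312, 0.2394]
eef_rot: [-2.149, -2.288, 0.002]
wrist_force: [1.0, 0.3, 1.3]
gripper_width: 0.0475
gripper_force: 0.0
```

Emit:
{"op": "apply_moves", "data": {
  "increments": [
    {"offset": [-1,-0.25,0],"turn": 0,"fingers": 0.55},
    {"offset": [-1,-0.25,0],"turn": 0,"fingers": 0.55},
    {"offset": [-1,-0.25,0],"turn": 0,"fingers": 0.55},
    {"offset": [-1,-0.25,0],"turn": 0,"fingers": 0.55},
    {"offset": [-1,-0.25,0],"turn": 0,"fingers": 0.55}
  ]
}}

```text
time_s: 16.53
position: [0.5406, -0.334, 0.2392]
eef_rot: [-2.15, -2.287, 0.001]
wrist_force: [0.4, -0.4, -0.2]
gripper_width: 0.0423
gripper_force: 0.0
```

Emit:
{"op": "apply_moves", "data": {
  "increments": [
    {"offset": [-0.088,0,0.2],"turn": -0.0223,"fingers": 0.55},
    {"offset": [-0.088,0,0.4],"turn": -0.0223,"fingers": 0.55},
    {"offset": [-0.088,0,0.5],"turn": -0.0223,"fingers": 0.55},
    {"offset": [-0.088,0,0.5],"turn": -0.0223,"fingers": 0.55},
    {"offset": [-0.088,0,0.5],"turn": -0.0223,"fingers": 0.55},
    {"offset": [-0.088,0,0.5],"turn": -0.0223,"fingers": 0.55},
    {"offset": [-0.088,0,0.5],"turn": -0.0223,"fingers": 0.55}
  ]
}}

```text
time_s: 17.12
position: [0.5437, -0.3498, 0.1431]
eef_rot: [1.983, 2.433, 0.0]
wrist_force: [-0.0, -0.4, 1.3]
gripper_width: 0.0422
gripper_force: 0.0
```

```bash
python3 rk.py;  python3 - <<'E'
from h import *
mv(.5415,-.3498,.077,11.6)
E
```

```text
rack ((514.71923828125, -355.44171142578125), (99.81843566894531, 149.21774291992188), 11.617101669311523)
851 [ 488.  -360.1   80.2] [ 488.3 -360.1] [19.7 23.3] 7.5
842 [ 542.1 -348.8   80.2] [ 542.2 -349.1] [19.2 23.1] 10.9
741 [ 552.3 -399.4   80.1] [ 552.  -399.1] [19.3 24. ] 12.0
76 [ 490.4 -404.9   79.5] [ 489.4 -405.4] [12.2  6.1] 72.6
off [ 0.0026 -0.0112  0.33  ] turn 0.0001 deg 0.0 rows 1.6 0.0 | pos [ 0.5436 -0.3498  0.143 ] yaw 11.62 z [ 0.002 -0.002 -1.   ] F [0.6 0.3 0.7] w 0.0422 t 17.2
```

Emit:
{"op": "apply_moves", "data": {
  "increments": [
    {"offset": [0.005,-0.006,0.15],"turn": 0,"fingers": 0.55},
    {"offset": [0.005,-0.006,0.3],"turn": 0,"fingers": 0.55},
    {"offset": [0.005,-0.006,0.33],"turn": 0,"fingers": 0.55},
    {"offset": [0.005,-0.006,0.33],"turn": 0,"fingers": 0.55},
    {"offset": [0.005,-0.006,0.33],"turn": 0,"fingers": 1},
    {"offset": [0.005,-0.006,0.33],"turn": 0,"fingers": 1},
    {"offset": [0.005,-0.006,0.33],"turn": 0,"fingers": 1},
    {"offset": [0.005,-0.006,0.33],"turn": 0,"fingers": 1},
    {"offset": [0.005,-0.006,0.33],"turn": 0,"fingers": 1},
    {"offset": [0.005,-0.006,0.33],"turn": 0,"fingers": 1}
  ]
}}

```text
time_s: 18.0
position: [0.542, -0.3491, 0.0761]
eef_rot: [1.984, 2.434, 0.0]
wrist_force: [-1.0, -0.3, 5.6]
gripper_width: 0.0194
gripper_force: 39.9
```

Emit:
{"op": "apply_moves", "data": {
  "increments": [
    {"offset": [0,0,-0.1],"turn": 0,"fingers": 1},
    {"offset": [0,0,-0.3],"turn": 0,"fingers": 1},
    {"offset": [0,0,-0.5],"turn": 0,"fingers": 1},
    {"offset": [0,0,-0.7],"turn": 0,"fingers": 1},
    {"offset": [0,0,-0.7],"turn": 0,"fingers": 1},
    {"offset": [0,0,-0.7],"turn": 0,"fingers": 1},
    {"offset": [0,0,-0.7],"turn": 0,"fingers": 1}
  ]
}}

```text
time_s: 18.58
position: [0.5413, -0.3486, 0.214]
eef_rot: [-1.985, -2.434, 0.0]
wrist_force: [0.3, 0.2, -2.0]
gripper_width: 0.0197
gripper_force: 39.9
```

```bash
cat >> h.py <<'E'
H={1:(.6285,.1148),2:(.6333,.035),3:(.5295,.0286),4:(.5247,.1085)}
def held():  # head centre & tip of held bolt relative to TCP, from wrist depth
    c=cam('wrist'); p=status.sense()['position']; W=c['W']; d=W-p
    m=(np.hypot(d[...,0],d[...,1])<.02)&(abs(d[...,2]-.004)<.004)
    print('held top',m.sum(),(W[m].mean(0)-p).round(4), rectfit(c,m,np.median(W[m][:,2])))
E
python3 - <<'E'
from h import *
held(); mv(*H[1],.22,3.5)
E
```

```text
held top 1780 [-0.0001  0.0014  0.0047] ((541.1646118164062, -347.76708984375), (36.10002136230469, 23.285446166992188), 11.61103630065918)
off [ 2.1813  0.894  -0.031 ] turn 0.0225 deg 8.1 rows 11.3 1.1 | pos [ 0.5411 -0.3485  0.2133] yaw 11.61 z [-0.002  0.002 -1.   ] F [ 0.   0.1 -1.6] w 0.0196 t 18.6
```

Emit:
{"op": "apply_moves", "data": {
  "increments": [
    {"offset": [0.95,0.42,-0.03],"turn": 0,"fingers": 1},
    {"offset": [0.95,0.42,-0.03],"turn": 0,"fingers": 1},
    {"offset": [0.95,0.42,-0.03],"turn": 0,"fingers": 1},
    {"offset": [0.95,0.42,-0.03],"turn": 0,"fingers": 1},
    {"offset": [0.95,0.42,-0.03],"turn": 0,"fingers": 1},
    {"offset": [0.95,0.42,-0.03],"turn": 0,"fingers": 1}
  ]
}}

```text
time_s: 19.13
position: [0.5863, -0.1395, 0.2196]
eef_rot: [-1.977, -2.438, -0.0]
wrist_force: [-0.1, 0.1, -1.2]
gripper_width: 0.0199
gripper_force: 39.9
```

Emit:
{"op": "apply_moves", "data": {
  "increments": [
    {"offset": [0.95,0.47,0],"turn": 0.0225,"fingers": 1},
    {"offset": [0.95,0.47,0],"turn": 0.0225,"fingers": 1},
    {"offset": [0.95,0.47,0],"turn": 0.0225,"fingers": 1},
    {"offset": [0.95,0.47,0],"turn": 0.0225,"fingers": 1},
    {"offset": [0.95,0.47,0],"turn": 0.0225,"fingers": 1},
    {"offset": [0.95,0.47,0],"turn": 0.0225,"fingers": 1}
  ]
}}

```text
time_s: 19.63
position: [0.6395, 0.065, 0.2188]
eef_rot: [-2.145, -2.291, 0.002]
wrist_force: [-0.6, -1.4, -0.7]
gripper_width: 0.0197
gripper_force: 39.9
```

```bash
python3 - <<'E'
from h import *
mv(H[1][0],H[1][1]-.0007,.165,3.5)
E
python3 chk.py | head -3
```

```text
off [ 0.2483 -0.0382  0.2695] turn 0.0008 deg 0.3 rows 1.8 0.0 | pos [0.6395 0.065  0.2188] yaw 3.77 z [-0.003  0.001 -1.   ] F [-0.6 -1.4 -0.7] w 0.0197 t 19.6
w ((578.9828491210938, 71.46611022949219), (139.8352508544922, 107.73062896728516), 3.7373459339141846) 15120 0.08958404078011507
drift top 517 [0.61736106 0.07512801 0.13900092] 0.1401545308495577
t ((581.69482421875, 40.376182556152344), (141.3111572265625, 45.23922348022461), 3.6600334644317627) 969 0.09020524871101614
```

Emit:
{"op": "apply_moves", "data": {
  "increments": [
    {"offset": [0.248,-0.038,0],"turn": 0.0006,"fingers": 1},
    {"offset": [0.248,-0.038,0.1],"turn": 0.0006,"fingers": 1},
    {"offset": [0.248,-0.038,0.25],"turn": 0.0006,"fingers": 1},
    {"offset": [0.248,-0.038,0.25],"turn": 0.0006,"fingers": 1},
    {"offset": [0.248,-0.038,0.25],"turn": 0.0006,"fingers": 1},
    {"offset": [0.248,-0.038,0.25],"turn": 0.0006,"fingers": 1},
    {"offset": [0.248,-0.038,0.25],"turn": 0.0006,"fingers": 1}
  ]
}}

```text
time_s: 20.32
position: [0.6296, 0.1072, 0.1728]
eef_rot: [2.157, 2.282, 0.003]
wrist_force: [-0.5, -0.3, -0.7]
gripper_width: 0.0196
gripper_force: 39.9
```

Run:
```python
from h import *
c=cam('wrist');mv(H[1][0],H[1][1]-.0007,.1123,3.5);g=c['color']
cv2.imwrite('pics/w9c.png',cv2.resize(g[180:360,180:420,::-1],None,fx=3,fy=3,interpolation=cv2.INTER_CUBIC))
```

```text
off [ 0.0335 -0.0039  0.3019] turn -0.0007 deg -0.3 rows 1.5 0.0 | pos [0.6295 0.1074 0.1727] yaw 3.23 z [ 0.002  0.    -1.   ] F [-0.3  0.4 -0.5] w 0.0198 t 20.4
```

View pics/w9c.png

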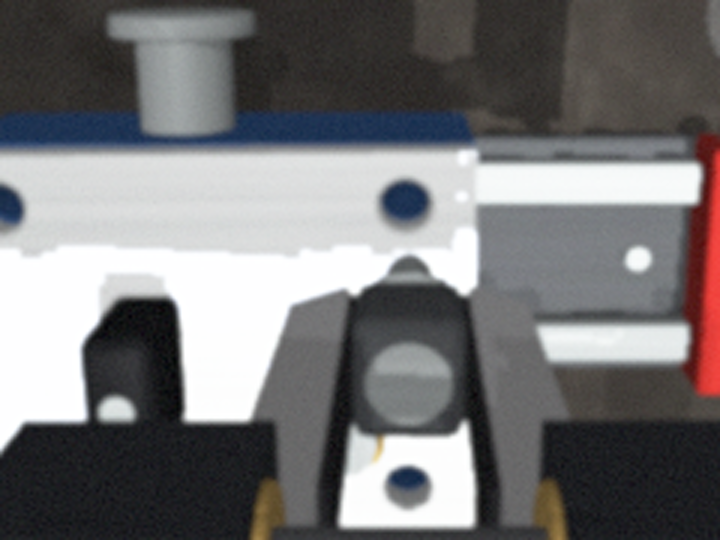

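Run:
```python
from h import *
c=cam('wrist'); print(atz(c,180+405/3-.5+.33,180+200/3,.0895)); mv(H[1][0],H[1][1]-.0007,.1123,3.5); held()
```

```text
[0.62865262 0.1165123  0.0895    ]
off [ 0.0324 -0.0031  0.3006] turn -0.0007 deg -0.3 rows 1.5 0.0 | pos [0.6294 0.1076 0.1724] yaw 3.25 z [ 0.002  0.    -1.   ] F [ 0.2 -0.9 -0.6] w 0.0198 t 20.4
held top 1781 [0.0001 0.0014 0.0043] ((629.19677734375, 108.55735778808594), (35.59419631958008, 23.29867935180664), 3.1651575565338135)
```

Emit:
{"op": "apply_moves", "data": {
  "increments": [
    {"offset": [0.034,-0.003,0],"turn": -0.0007,"fingers": 1},
    {"offset": [0.034,-0.003,0],"turn": -0.0007,"fingers": 1},
    {"offset": [0.034,-0.003,0],"turn": -0.0007,"fingers": 1},
    {"offset": [0.034,-0.003,0.05],"turn": -0.0007,"fingers": 1},
    {"offset": [0.034,-0.003,0.08],"turn": -0.0007,"fingers": 1},
    {"offset": [0.034,-0.003,0.11],"turn": -0.0007,"fingers": 1},
    {"offset": [0.034,-0.003,0.14],"turn": -0.0007,"fingers": 1},
    {"offset": [0.034,-0.003,0.16],"turn": -0.0007,"fingers": 1},
    {"offset": [0.034,-0.003,0.16],"turn": -0.0007,"fingers": 1}
  ]
}}

```text
time_s: 21.22
position: [0.6275, 0.1149, 0.1377]
eef_rot: [-2.151, -2.288, 0.002]
wrist_force: [0.4, -0.4, -0.7]
gripper_width: 0.0197
gripper_force: 39.9
```

Run:
```python
from h import *
mv(H[1][0],H[1][1]-.0007,.1123,3.5)
```

```text
off [-0.0041  0.0049  0.1272] turn 0.0001 deg 0.0 rows 0.6 0.0 | pos [0.6275 0.1149 0.1377] yaw 3.54 z [-0.002 -0.    -1.   ] F [ 0.4 -0.4 -0.7] w 0.0197 t 21.2
```

Emit:
{"op": "apply_moves", "data": {
  "increments": [
    {"offset": [0,0,0.04],"turn": 0,"fingers": 1},
    {"offset": [0,0,0.08],"turn": 0,"fingers": 1},
    {"offset": [0,0,0.11],"turn": 0,"fingers": 1},
    {"offset": [0,0,0.127],"turn": 0,"fingers": 1},
    {"offset": [0,0,0.127],"turn": 0,"fingers": 1},
    {"offset": [0,0,0.127],"turn": 0,"fingers": 0.6},
    {"offset": [0,0,0.127],"turn": 0,"fingers": 0.6},
    {"offset": [0,0,0.127],"turn": 0,"fingers": 0.6},
    {"offset": [0,0,0.127],"turn": 0,"fingers": 0.6}
  ]
}}

```text
time_s: 21.97
position: [0.628, 0.1149, 0.114]
eef_rot: [2.151, 2.289, 0.0]
wrist_force: [-0.2, -0.0, -0.0]
gripper_width: 0.0371
gripper_force: 0.0
```

Emit:
{"op": "apply_moves", "data": {
  "increments": [
    {"offset": [0,0,-0.15],"turn": 0,"fingers": 0.6},
    {"offset": [0,0,-0.35],"turn": 0,"fingers": 0.6},
    {"offset": [0,0,-0.55],"turn": 0,"fingers": 0.6},
    {"offset": [0,0,-0.6],"turn": 0,"fingers": 0.6},
    {"offset": [0,0,-0.6],"turn": 0,"fingers": 0.6},
    {"offset": [0,0,-0.6],"turn": 0,"fingers": 0.6}
  ]
}}

```text
time_s: 22.47
position: [0.6278, 0.1149, 0.2336]
eef_rot: [2.151, 2.289, 0.001]
wrist_force: [-1.4, 0.0, -0.0]
gripper_width: 0.0379
gripper_force: 0.0
```

```bash
cat > bt.py <<'E'
from h import *
c=cam('wrist'); W=c['W'];Z=W[...,2]
for k,h in H.items():
    m=(np.hypot(W[...,0]-h[0],W[...,1]-h[1])<.022)&(Z>.105)&(Z<.17)
    if m.sum()>50: print('bolt in hole',k,m.sum(),'top z',np.percentile(Z[m],[50,90]).round(4),'err',(np.median(W[m],0)[:2]-h).round(4))
    else: print(k,'none')
m=(np.hypot(W[...,0]-.617,W[...,1]-.074)<.02)&(Z>.11);print('drift',m.sum(),np.percentile(Z[m],90) if m.any() else '')
hsv=cv2.cvtColor(c['color'],cv2.COLOR_RGB2HSV); m=(np.hypot(W[...,0]-.58,W[...,1]-.073)<.1)&(abs(Z-.09)<.006)&(hsv[...,2]>150)&(hsv[...,1]<60); print('cover',rectfit(c,m,.09))
E
python3 bt.py
python3 - <<'E'
from h import *
mv(.4878,-.3606,.14,11.6)
E
```

```text
bolt in hole 1 599 top z [0.1153 0.1165] err [-0.001   0.0009]
2 none
3 none
4 none
drift 579 0.1400590537435494
cover ((578.9088134765625, 72.17691040039062), (139.8638916015625, 108.36363220214844), 3.5020370483398438)
off [-2.3298 -0.8435  0.4635] turn -0.0224 deg -8.1 rows 12.1 1.1 | pos [0.6275 0.1149 0.2324] yaw 3.54 z [-0.002 -0.    -1.   ] F [-0.1 -0.8 -0.6] w 0.0374 t 22.5
```

Emit:
{"op": "apply_moves", "data": {
  "increments": [
    {"offset": [-0.8,-0.28,0],"turn": 0,"fingers": 0.55},
    {"offset": [-0.8,-0.28,0],"turn": 0,"fingers": 0.55},
    {"offset": [-0.8,-0.28,0],"turn": 0,"fingers": 0.55},
    {"offset": [-0.8,-0.28,0],"turn": 0,"fingers": 0.55},
    {"offset": [-0.8,-0.28,0],"turn": 0,"fingers": 0.55}
  ]
}}

```text
time_s: 22.93
position: [0.5799, -0.0535, 0.2319]
eef_rot: [-2.156, -2.283, 0.004]
wrist_force: [0.5, -0.1, -0.4]
gripper_width: 0.0423
gripper_force: 0.0
```

Emit:
{"op": "apply_moves", "data": {
  "increments": [
    {"offset": [-0.8,-0.28,0],"turn": 0,"fingers": 0.55},
    {"offset": [-0.8,-0.28,0],"turn": 0,"fingers": 0.55},
    {"offset": [-0.8,-0.28,0],"turn": 0,"fingers": 0.55},
    {"offset": [-0.8,-0.28,0],"turn": 0,"fingers": 0.55},
    {"offset": [-0.8,-0.28,0],"turn": 0,"fingers": 0.55}
  ]
}}

```text
time_s: 23.35
position: [0.5336, -0.2164, 0.2318]
eef_rot: [-2.155, -2.282, 0.003]
wrist_force: [0.3, -0.8, 0.8]
gripper_width: 0.0425
gripper_force: 0.0
```

Emit:
{"op": "apply_moves", "data": {
  "increments": [
    {"offset": [-0.73,-0.283,0],"turn": -0.0224,"fingers": 0.55},
    {"offset": [-0.73,-0.283,0.1],"turn": -0.0224,"fingers": 0.55},
    {"offset": [-0.73,-0.283,0.3],"turn": -0.0224,"fingers": 0.55},
    {"offset": [-0.73,-0.283,0.45],"turn": -0.0224,"fingers": 0.55},
    {"offset": [-0.73,-0.283,0.45],"turn": -0.0224,"fingers": 0.55},
    {"offset": [-0.73,-0.283,0.45],"turn": -0.0224,"fingers": 0.55},
    {"offset": [-0.73,-0.283,0.45],"turn": -0.0224,"fingers": 0.55}
  ]
}}

```text
time_s: 23.93
position: [0.4877, -0.3601, 0.1414]
eef_rot: [-1.984, -2.43, -0.0]
wrist_force: [-0.0, 0.3, 0.1]
gripper_width: 0.0423
gripper_force: 0.0
```

```bash
python3 rk.py;  python3 - <<'E'
from h import *
mv(.488,-.3602,.0765,11.6)
E
```

```text
rack ((514.6359252929688, -355.5442810058594), (99.80146789550781, 148.66448974609375), 11.621800422668457)
853 [ 487.2 -360.3   80.2] [ 487.2 -360.3] [19.7 23.2] 6.7
749 [ 497.5 -410.7   80.1] [ 497.5 -410.6] [19.7 24.1] 15.7
45 [ 558.  -390.5   79. ] [ 558.5 -390.7] [3.3 9.5] 38.9
off [-0.0014 -0.0032  0.3342] turn 0.0 deg 0.0 rows 1.6 0.0 | pos [ 0.4886 -0.3599  0.1433] yaw 11.6 z [-0.001  0.001 -1.   ] F [-0.7  1.4 -0.2] w 0.0421 t 24.0
```

Emit:
{"op": "apply_moves", "data": {
  "increments": [
    {"offset": [-0.001,-0.006,0.15],"turn": 0,"fingers": 0.55},
    {"offset": [-0.001,-0.006,0.3],"turn": 0,"fingers": 0.55},
    {"offset": [-0.001,-0.006,0.332],"turn": 0,"fingers": 0.55},
    {"offset": [-0.001,-0.006,0.332],"turn": 0,"fingers": 0.55},
    {"offset": [-0.001,-0.006,0.332],"turn": 0,"fingers": 1},
    {"offset": [-0.001,-0.006,0.332],"turn": 0,"fingers": 1},
    {"offset": [-0.001,-0.006,0.332],"turn": 0,"fingers": 1},
    {"offset": [-0.001,-0.006,0.332],"turn": 0,"fingers": 1},
    {"offset": [-0.001,-0.006,0.332],"turn": 0,"fingers": 1},
    {"offset": [-0.001,-0.006,0.332],"turn": 0,"fingers": 1}
  ]
}}

```text
time_s: 24.82
position: [0.4878, -0.3613, 0.0788]
eef_rot: [1.984, 2.433, 0.0]
wrist_force: [-0.0, 0.3, 6.5]
gripper_width: 0.0201
gripper_force: 39.3
```

Emit:
{"op": "apply_moves", "data": {
  "increments": [
    {"offset": [0,0,-0.1],"turn": 0,"fingers": 1},
    {"offset": [0,0,-0.3],"turn": 0,"fingers": 1},
    {"offset": [0,0,-0.5],"turn": 0,"fingers": 1},
    {"offset": [0,0,-0.7],"turn": 0,"fingers": 1},
    {"offset": [0,0,-0.72],"turn": 0,"fingers": 1},
    {"offset": [0,0,-0.72],"turn": 0,"fingers": 1},
    {"offset": [0,0,-0.72],"turn": 0,"fingers": 1}
  ]
}}

```text
time_s: 25.4
position: [0.487, -0.3609, 0.2207]
eef_rot: [-1.985, -2.434, 0.0]
wrist_force: [-0.1, 0.5, -2.2]
gripper_width: 0.02
gripper_force: 39.3
```

Run:
```python
from h import *
held(); mv(*H[2],.22,3.5)
```

```text
held top 1686 [-0.0003  0.0019  0.0027] ((486.584228515625, -359.4615783691406), (36.150108337402344, 22.431028366088867), 11.587127685546875)
off [1.7906e+00 1.1151e+00 5.0000e-04] turn 0.0225 deg 8.1 rows 10.1 1.1 | pos [ 0.4869 -0.3607  0.2198] yaw 11.6 z [-0.002  0.001 -1.   ] F [ 0.3 -0.3 -0.8] w 0.0202 t 25.4
```

Emit:
{"op": "apply_moves", "data": {
  "increments": [
    {"offset": [0.88,0.555,0],"turn": 0,"fingers": 1},
    {"offset": [0.88,0.555,0],"turn": 0,"fingers": 1},
    {"offset": [0.88,0.555,0],"turn": 0,"fingers": 1},
    {"offset": [0.88,0.555,0],"turn": 0,"fingers": 1},
    {"offset": [0.88,0.555,0],"turn": 0,"fingers": 1},
    {"offset": [0.88,0.555,0],"turn": 0,"fingers": 1}
  ]
}}

```text
time_s: 25.95
position: [0.5618, -0.1602, 0.2194]
eef_rot: [-1.977, -2.437, -0.0]
wrist_force: [0.6, -1.0, -1.0]
gripper_width: 0.0197
gripper_force: 39.3
```

Emit:
{"op": "apply_moves", "data": {
  "increments": [
    {"offset": [0.905,0.56,0],"turn": 0.0225,"fingers": 1},
    {"offset": [0.905,0.56,0],"turn": 0.0225,"fingers": 1},
    {"offset": [0.905,0.56,0],"turn": 0.0225,"fingers": 1},
    {"offset": [0.905,0.56,0],"turn": 0.0225,"fingers": 1},
    {"offset": [0.905,0.56,0.05],"turn": 0.0225,"fingers": 1},
    {"offset": [0.905,0.56,0.15],"turn": 0.0225,"fingers": 1},
    {"offset": [0.905,0.56,0.22],"turn": 0.0225,"fingers": 1},
    {"offset": [0.905,0.56,0.22],"turn": 0.0225,"fingers": 1},
    {"offset": [0.905,0.56,0.22],"turn": 0.0225,"fingers": 1},
    {"offset": [0.905,0.56,0.22],"turn": 0.0225,"fingers": 1}
  ]
}}

```text
time_s: 26.78
position: [0.634, 0.033, 0.1776]
eef_rot: [2.153, 2.288, 0.0]
wrist_force: [-0.2, -0.4, -0.1]
gripper_width: 0.0197
gripper_force: 39.3
```

Run:
```python
from h import *
held(); mv(H[2][0],H[2][1]-.001,.1141,3.5)
```

```text
held top 1517 [-0.0004  0.0019  0.0018] ((634.354248046875, 34.306034088134766), (36.622249603271484, 22.683815002441406), 7.24156379699707)
off [ 0.0055 -0.0041  0.3199] turn -0.0001 deg -0.0 rows 1.5 0.0 | pos [0.6341 0.033  0.1781] yaw 3.46 z [ 0.001 -0.    -1.   ] F [-0.5 -0.7 -0.1] w 0.0199 t 26.8
```

Emit:
{"op": "apply_moves", "data": {
  "increments": [
    {"offset": [0.004,-0.004,0.05],"turn": 0,"fingers": 1},
    {"offset": [0.004,-0.004,0.08],"turn": 0,"fingers": 1},
    {"offset": [0.004,-0.004,0.11],"turn": 0,"fingers": 1},
    {"offset": [0.004,-0.004,0.14],"turn": 0,"fingers": 1},
    {"offset": [0.004,-0.004,0.17],"turn": 0,"fingers": 1},
    {"offset": [0.004,-0.004,0.18],"turn": 0,"fingers": 1},
    {"offset": [0.004,-0.004,0.18],"turn": 0,"fingers": 1}
  ]
}}

```text
time_s: 27.42
position: [0.6328, 0.0343, 0.1405]
eef_rot: [-2.152, -2.288, 0.001]
wrist_force: [-0.3, -0.7, -0.9]
gripper_width: 0.0198
gripper_force: 39.3
```

Run:
```python
from h import *
mv(H[2][0],H[2][1]-.001,.1141,3.5)
```

```text
off [-0.0016  0.0025  0.1318] turn 0.0 deg 0.0 rows 0.6 0.0 | pos [0.6328 0.0343 0.1405] yaw 3.51 z [-0.001 -0.    -1.   ] F [-0.3 -0.7 -0.9] w 0.0198 t 27.4
```

Next rack bolt is at (552.3,−400). Insert, release, rise.

Emit:
{"op": "apply_moves", "data": {
  "increments": [
    {"offset": [0,0,0.04],"turn": 0,"fingers": 1},
    {"offset": [0,0,0.08],"turn": 0,"fingers": 1},
    {"offset": [0,0,0.11],"turn": 0,"fingers": 1},
    {"offset": [0,0,0.132],"turn": 0,"fingers": 1},
    {"offset": [0,0,0.132],"turn": 0,"fingers": 1},
    {"offset": [0,0,0.132],"turn": 0,"fingers": 0.6},
    {"offset": [0,0,0.132],"turn": 0,"fingers": 0.6},
    {"offset": [0,0,0.132],"turn": 0,"fingers": 0.6},
    {"offset": [0,0,0.132],"turn": 0,"fingers": 0.6}
  ]
}}

```text
time_s: 28.17
position: [0.6331, 0.0343, 0.1149]
eef_rot: [2.152, 2.288, 0.0]
wrist_force: [0.1, 0.4, -1.2]
gripper_width: 0.0371
gripper_force: 0.0
```

Emit:
{"op": "apply_moves", "data": {
  "increments": [
    {"offset": [0,0,-0.15],"turn": 0,"fingers": 0.6},
    {"offset": [0,0,-0.35],"turn": 0,"fingers": 0.6},
    {"offset": [0,0,-0.55],"turn": 0,"fingers": 0.6},
    {"offset": [0,0,-0.6],"turn": 0,"fingers": 0.6},
    {"offset": [0,0,-0.6],"turn": 0,"fingers": 0.6},
    {"offset": [0,0,-0.6],"turn": 0,"fingers": 0.6}
  ]
}}

```text
time_s: 28.67
position: [0.633, 0.0343, 0.2347]
eef_rot: [2.152, 2.288, 0.001]
wrist_force: [-1.0, 0.6, -0.2]
gripper_width: 0.0376
gripper_force: 0.0
```

```bash
python3 bt.py
python3 - <<'E'
from h import *
mv(.552,-.4,.14,11.6)
E
```

```text
bolt in hole 1 709 top z [0.1154 0.1165] err [-0.0007 -0.0008]
bolt in hole 2 585 top z [0.1154 0.1165] err [-0.0005  0.0009]
3 none
4 none
drift 12520 0.3522421583797101
cover ((579.0802001953125, 71.47626495361328), (139.89511108398438, 106.63539123535156), 3.469073534011841)
off [-2.1428 -0.5347  0.4681] turn -0.0225 deg -8.1 rows 10.8 1.1 | pos [0.6327 0.0343 0.2335] yaw 3.51 z [-0.002 -0.    -1.   ] F [-0.5  0.2  0. ] w 0.0378 t 28.7
```

Emit:
{"op": "apply_moves", "data": {
  "increments": [
    {"offset": [-0.72,-0.18,0],"turn": 0,"fingers": 0.55},
    {"offset": [-0.72,-0.18,0],"turn": 0,"fingers": 0.55},
    {"offset": [-0.72,-0.18,0],"turn": 0,"fingers": 0.55},
    {"offset": [-0.72,-0.18,0],"turn": 0,"fingers": 0.55},
    {"offset": [-0.72,-0.18,0],"turn": 0,"fingers": 0.55}
  ]
}}

```text
time_s: 29.13
position: [0.6045, -0.1158, 0.2329]
eef_rot: [-2.156, -2.282, 0.003]
wrist_force: [0.1, 0.5, -0.3]
gripper_width: 0.0423
gripper_force: 0.0
```

Emit:
{"op": "apply_moves", "data": {
  "increments": [
    {"offset": [-0.72,-0.18,0],"turn": 0,"fingers": 0.55},
    {"offset": [-0.72,-0.18,0],"turn": 0,"fingers": 0.55},
    {"offset": [-0.72,-0.18,0],"turn": 0,"fingers": 0.55},
    {"offset": [-0.72,-0.18,0],"turn": 0,"fingers": 0.55},
    {"offset": [-0.72,-0.18,0],"turn": 0,"fingers": 0.55}
  ]
}}

```text
time_s: 29.55
position: [0.5774, -0.261, 0.2327]
eef_rot: [-2.155, -2.282, 0.002]
wrist_force: [-0.4, 0.1, -0.5]
gripper_width: 0.0421
gripper_force: 0.0
```

Emit:
{"op": "apply_moves", "data": {
  "increments": [
    {"offset": [-0.703,-0.175,0],"turn": -0.0225,"fingers": 0.55},
    {"offset": [-0.703,-0.175,0.1],"turn": -0.0225,"fingers": 0.55},
    {"offset": [-0.703,-0.175,0.3],"turn": -0.0225,"fingers": 0.55},
    {"offset": [-0.703,-0.175,0.46],"turn": -0.0225,"fingers": 0.55},
    {"offset": [-0.703,-0.175,0.46],"turn": -0.0225,"fingers": 0.55},
    {"offset": [-0.703,-0.175,0.46],"turn": -0.0225,"fingers": 0.55},
    {"offset": [-0.703,-0.175,0.46],"turn": -0.0225,"fingers": 0.55},
    {"offset": [-0.703,-0.175,0.46],"turn": -0.0225,"fingers": 0.55}
  ]
}}

```text
time_s: 30.22
position: [0.5537, -0.3988, 0.1443]
eef_rot: [1.983, 2.435, 0.0]
wrist_force: [0.1, -0.5, 0.1]
gripper_width: 0.0423
gripper_force: 0.0
```

```bash
python3 rk.py;  python3 - <<'E'
from h import *
mv(.552,-.4,.0765,11.6)
E
```

```text
rack ((514.8240966796875, -355.7253723144531), (99.821044921875, 149.05715942382812), 11.62200927734375)
849 [ 498.4 -411.    80.2] [ 498.5 -411. ] [20.1 23.2] 15.6
835 [ 552.5 -400.    80.2] [ 552.4 -399.9] [19.4 23.2] 11.6
off [-0.0028 -0.0104  0.3422] turn 0.0003 deg 0.1 rows 1.6 0.0 | pos [ 0.5538 -0.3989  0.1449] yaw 11.69 z [ 0.002 -0.002 -1.   ] F [-0.4  0.1  0.1] w 0.0425 t 30.3
```

Emit:
{"op": "apply_moves", "data": {
  "increments": [
    {"offset": [-0.003,-0.008,0.15],"turn": 0,"fingers": 0.55},
    {"offset": [-0.003,-0.008,0.3],"turn": 0,"fingers": 0.55},
    {"offset": [-0.003,-0.008,0.34],"turn": 0,"fingers": 0.55},
    {"offset": [-0.003,-0.008,0.34],"turn": 0,"fingers": 0.55},
    {"offset": [-0.003,-0.008,0.34],"turn": 0,"fingers": 1},
    {"offset": [-0.003,-0.008,0.34],"turn": 0,"fingers": 1},
    {"offset": [-0.003,-0.008,0.34],"turn": 0,"fingers": 1},
    {"offset": [-0.003,-0.008,0.34],"turn": 0,"fingers": 1},
    {"offset": [-0.003,-0.008,0.34],"turn": 0,"fingers": 1},
    {"offset": [-0.003,-0.008,0.34],"turn": 0,"fingers": 1}
  ]
}}

```text
time_s: 31.1
position: [0.5515, -0.4011, 0.0761]
eef_rot: [1.984, 2.433, 0.0]
wrist_force: [0.9, 2.0, 6.5]
gripper_width: 0.0197
gripper_force: 40.0
```

Emit:
{"op": "apply_moves", "data": {
  "increments": [
    {"offset": [0,0,-0.1],"turn": 0,"fingers": 1},
    {"offset": [0,0,-0.3],"turn": 0,"fingers": 1},
    {"offset": [0,0,-0.5],"turn": 0,"fingers": 1},
    {"offset": [0,0,-0.7],"turn": 0,"fingers": 1},
    {"offset": [0,0,-0.72],"turn": 0,"fingers": 1},
    {"offset": [0,0,-0.72],"turn": 0,"fingers": 1},
    {"offset": [0,0,-0.72],"turn": 0,"fingers": 1}
  ]
}}

```text
time_s: 31.68
position: [0.5507, -0.4008, 0.2179]
eef_rot: [-1.985, -2.434, 0.0]
wrist_force: [-0.9, 0.0, -1.1]
gripper_width: 0.0198
gripper_force: 40.0
```

Run:
```python
from h import *
held(); mv(*H[4],.22,3.5)
```

```text
held top 1792 [-0.0002  0.002   0.0048] ((550.2566528320312, -399.21051025390625), (35.59914016723633, 23.807903289794922), 11.60025691986084)
off [ 2.5195  0.3855 -0.0108] turn 0.0225 deg 8.1 rows 12.2 1.1 | pos [ 0.5506 -0.4006  0.2169] yaw 11.61 z [-0.002  0.002 -1.   ] F [ 0.  -0.3 -1.4] w 0.0199 t 31.7
```

Emit:
{"op": "apply_moves", "data": {
  "increments": [
    {"offset": [0.84,0.13,0],"turn": 0,"fingers": 1},
    {"offset": [0.84,0.13,0],"turn": 0,"fingers": 1},
    {"offset": [0.84,0.13,0],"turn": 0,"fingers": 1},
    {"offset": [0.84,0.13,0],"turn": 0,"fingers": 1},
    {"offset": [0.84,0.13,0],"turn": 0,"fingers": 1}
  ]
}}

```text
time_s: 32.15
position: [0.5421, -0.2255, 0.2173]
eef_rot: [-1.978, -2.436, -0.0]
wrist_force: [0.2, -0.4, -1.3]
gripper_width: 0.0199
gripper_force: 40.0
```

Emit:
{"op": "apply_moves", "data": {
  "increments": [
    {"offset": [0.84,0.13,0],"turn": 0,"fingers": 1},
    {"offset": [0.84,0.13,0],"turn": 0,"fingers": 1},
    {"offset": [0.84,0.13,0],"turn": 0,"fingers": 1},
    {"offset": [0.84,0.13,0],"turn": 0,"fingers": 1},
    {"offset": [0.84,0.13,0],"turn": 0,"fingers": 1}
  ]
}}

```text
time_s: 32.57
position: [0.5334, -0.0561, 0.2174]
eef_rot: [-1.979, -2.436, 0.001]
wrist_force: [0.7, 0.1, -0.3]
gripper_width: 0.0195
gripper_force: 40.0
```

Emit:
{"op": "apply_moves", "data": {
  "increments": [
    {"offset": [0.832,0.127,0],"turn": 0.0225,"fingers": 1},
    {"offset": [0.832,0.127,0],"turn": 0.0225,"fingers": 1},
    {"offset": [0.832,0.127,0],"turn": 0.0225,"fingers": 1},
    {"offset": [0.832,0.127,0],"turn": 0.0225,"fingers": 1},
    {"offset": [0.832,0.127,0],"turn": 0.0225,"fingers": 1},
    {"offset": [0.832,0.127,0.1],"turn": 0.0225,"fingers": 1},
    {"offset": [0.832,0.127,0.2],"turn": 0.0225,"fingers": 1},
    {"offset": [0.832,0.127,0.2],"turn": 0.0225,"fingers": 1},
    {"offset": [0.832,0.127,0.2],"turn": 0.0225,"fingers": 1},
    {"offset": [0.832,0.127,0.2],"turn": 0.0225,"fingers": 1}
  ]
}}

```text
time_s: 33.4
position: [0.526, 0.1063, 0.1793]
eef_rot: [-2.153, -2.288, 0.0]
wrist_force: [0.1, 1.5, 0.1]
gripper_width: 0.0198
gripper_force: 40.0
```

Run:
```python
from h import *
held(); mv(H[4][0],H[4][1]-.0014,.1114,3.5)
```

```text
held top 1801 [-0.0002  0.0021  0.0038] ((526.07470703125, 107.86262512207031), (36.08799362182617, 23.252574920654297), 3.4541444778442383)
off [ 0.0039 -0.0075  0.3412] turn -0.0001 deg -0.0 rows 1.6 0.0 | pos [0.5262 0.1064 0.1796] yaw 3.48 z [ 0.001  0.    -1.   ] F [-0.4  0.3 -0.9] w 0.0193 t 33.5
```

Emit:
{"op": "apply_moves", "data": {
  "increments": [
    {"offset": [0.002,-0.006,0.05],"turn": 0,"fingers": 1},
    {"offset": [0.002,-0.006,0.08],"turn": 0,"fingers": 1},
    {"offset": [0.002,-0.006,0.11],"turn": 0,"fingers": 1},
    {"offset": [0.002,-0.006,0.14],"turn": 0,"fingers": 1},
    {"offset": [0.002,-0.006,0.17],"turn": 0,"fingers": 1},
    {"offset": [0.002,-0.006,0.2],"turn": 0,"fingers": 1},
    {"offset": [0.002,-0.006,0.2],"turn": 0,"fingers": 1}
  ]
}}

```text
time_s: 34.03
position: [0.524, 0.1071, 0.1374]
eef_rot: [-2.151, -2.288, 0.002]
wrist_force: [-0.1, 0.2, -0.8]
gripper_width: 0.0197
gripper_force: 40.0
```

Run:
```python
from h import *
mv(H[4][0],H[4][1]-.0014,.1114,3.5)
```

```text
off [0.     0.0037 0.1301] turn 0.0 deg 0.0 rows 0.6 0.0 | pos [0.524  0.1071 0.1374] yaw 3.51 z [-0.002 -0.    -1.   ] F [-0.1  0.2 -0.8] w 0.0197 t 34.0
```

Emit:
{"op": "apply_moves", "data": {
  "increments": [
    {"offset": [0,0,0.04],"turn": 0,"fingers": 1},
    {"offset": [0,0,0.08],"turn": 0,"fingers": 1},
    {"offset": [0,0,0.11],"turn": 0,"fingers": 1},
    {"offset": [0,0,0.13],"turn": 0,"fingers": 1},
    {"offset": [0,0,0.13],"turn": 0,"fingers": 1},
    {"offset": [0,0,0.13],"turn": 0,"fingers": 0.6},
    {"offset": [0,0,0.13],"turn": 0,"fingers": 0.6},
    {"offset": [0,0,0.13],"turn": 0,"fingers": 0.6},
    {"offset": [0,0,0.13],"turn": 0,"fingers": 0.6}
  ]
}}

```text
time_s: 34.78
position: [0.5245, 0.1069, 0.1128]
eef_rot: [2.152, 2.288, -0.0]
wrist_force: [-0.2, 0.0, 0.3]
gripper_width: 0.0373
gripper_force: 0.0
```

Emit:
{"op": "apply_moves", "data": {
  "increments": [
    {"offset": [0,0,-0.15],"turn": 0,"fingers": 0.6},
    {"offset": [0,0,-0.35],"turn": 0,"fingers": 0.6},
    {"offset": [0,0,-0.55],"turn": 0,"fingers": 0.6},
    {"offset": [0,0,-0.6],"turn": 0,"fingers": 0.6},
    {"offset": [0,0,-0.6],"turn": 0,"fingers": 0.6},
    {"offset": [0,0,-0.6],"turn": 0,"fingers": 0.6}
  ]
}}

```text
time_s: 35.28
position: [0.5244, 0.107, 0.2325]
eef_rot: [2.152, 2.288, 0.0]
wrist_force: [0.2, -0.4, -0.9]
gripper_width: 0.0376
gripper_force: 0.0
```

```bash
python3 bt.py
python3 - <<'E'
from h import *
mv(.4980,-.4112,.14,13)
E
```

```text
bolt in hole 1 675 top z [0.1152 0.1164] err [-0.003   0.0005]
bolt in hole 2 128 top z [0.1108 0.1145] err [-0.0025  0.0104]
3 none
bolt in hole 4 599 top z [0.1153 0.1165] err [-0.0004  0.0009]
drift 699 0.13983528549828012
cover ((578.8592529296875, 71.93974304199219), (139.86178588867188, 107.8145980834961), 3.469209909439087)
off [-2.5778 -0.2878  0.4587] turn -0.0264 deg -9.5 rows 12.6 1.3 | pos [0.5241 0.1069 0.2315] yaw 3.5 z [-0.002 -0.    -1.   ] F [ 0.5  0.6 -0.1] w 0.0375 t 35.3
```

Emit:
{"op": "apply_moves", "data": {
  "increments": [
    {"offset": [-0.88,-0.1,0],"turn": 0,"fingers": 0.55},
    {"offset": [-0.88,-0.1,0],"turn": 0,"fingers": 0.55},
    {"offset": [-0.88,-0.1,0],"turn": 0,"fingers": 0.55},
    {"offset": [-0.88,-0.1,0],"turn": 0,"fingers": 0.55},
    {"offset": [-0.88,-0.1,0],"turn": 0,"fingers": 0.55}
  ]
}}

```text
time_s: 35.75
position: [0.5142, -0.0742, 0.231]
eef_rot: [-2.155, -2.283, 0.004]
wrist_force: [-0.1, 0.5, -0.7]
gripper_width: 0.0421
gripper_force: 0.0
```

Emit:
{"op": "apply_moves", "data": {
  "increments": [
    {"offset": [-0.88,-0.1,0],"turn": 0,"fingers": 0.55},
    {"offset": [-0.88,-0.1,0],"turn": 0,"fingers": 0.55},
    {"offset": [-0.88,-0.1,0],"turn": 0,"fingers": 0.55},
    {"offset": [-0.88,-0.1,0],"turn": 0,"fingers": 0.55},
    {"offset": [-0.88,-0.1,0],"turn": 0,"fingers": 0.55}
  ]
}}

```text
time_s: 36.17
position: [0.5049, -0.251, 0.2307]
eef_rot: [-2.155, -2.283, 0.002]
wrist_force: [0.3, -0.5, 0.4]
gripper_width: 0.042
gripper_force: 0.0
```

Emit:
{"op": "apply_moves", "data": {
  "increments": [
    {"offset": [-0.818,-0.088,0],"turn": -0.0264,"fingers": 0.55},
    {"offset": [-0.818,-0.088,0.1],"turn": -0.0264,"fingers": 0.55},
    {"offset": [-0.818,-0.088,0.3],"turn": -0.0264,"fingers": 0.55},
    {"offset": [-0.818,-0.088,0.45],"turn": -0.0264,"fingers": 0.55},
    {"offset": [-0.818,-0.088,0.45],"turn": -0.0264,"fingers": 0.55},
    {"offset": [-0.818,-0.088,0.45],"turn": -0.0264,"fingers": 0.55},
    {"offset": [-0.818,-0.088,0.45],"turn": -0.0264,"fingers": 0.55},
    {"offset": [-0.818,-0.088,0.45],"turn": -0.0264,"fingers": 0.55}
  ]
}}

```text
time_s: 36.83
position: [0.499, -0.4102, 0.143]
eef_rot: [-1.955, -2.459, -0.0]
wrist_force: [0.3, -0.7, -0.7]
gripper_width: 0.0427
gripper_force: 0.0
```

```bash
python3 rk.py;  python3 - <<'E'
from h import *
mv(.498,-.4112,.0765,13)
E
```

```text
rack ((514.8487548828125, -355.8154296875), (99.65985870361328, 149.75497436523438), 11.655591011047363)
843 [ 497.6 -411.2   80.2] [ 497.6 -411.2] [19.7 23.3] 15.9
off [-0.0031 -0.008   0.3373] turn 0.0002 deg 0.1 rows 1.6 0.0 | pos [ 0.4993 -0.4102  0.144 ] yaw 13.07 z [ 0.001 -0.001 -1.   ] F [-0.4  0.6 -0.2] w 0.0422 t 36.9
```

Emit:
{"op": "apply_moves", "data": {
  "increments": [
    {"offset": [-0.003,-0.008,0.15],"turn": 0,"fingers": 0.55},
    {"offset": [-0.003,-0.008,0.3],"turn": 0,"fingers": 0.55},
    {"offset": [-0.003,-0.008,0.337],"turn": 0,"fingers": 0.55},
    {"offset": [-0.003,-0.008,0.337],"turn": 0,"fingers": 0.55},
    {"offset": [-0.003,-0.008,0.337],"turn": 0,"fingers": 1},
    {"offset": [-0.003,-0.008,0.337],"turn": 0,"fingers": 1},
    {"offset": [-0.003,-0.008,0.337],"turn": 0,"fingers": 1},
    {"offset": [-0.003,-0.008,0.337],"turn": 0,"fingers": 1},
    {"offset": [-0.003,-0.008,0.337],"turn": 0,"fingers": 1},
    {"offset": [-0.003,-0.008,0.337],"turn": 0,"fingers": 1}
  ]
}}

```text
time_s: 37.72
position: [0.4977, -0.4123, 0.077]
eef_rot: [1.954, 2.457, -0.0]
wrist_force: [-0.6, 1.9, 6.5]
gripper_width: 0.0196
gripper_force: 39.7
```

Emit:
{"op": "apply_moves", "data": {
  "increments": [
    {"offset": [0,0,-0.1],"turn": 0,"fingers": 1},
    {"offset": [0,0,-0.3],"turn": 0,"fingers": 1},
    {"offset": [0,0,-0.5],"turn": 0,"fingers": 1},
    {"offset": [0,0,-0.7],"turn": 0,"fingers": 1},
    {"offset": [0,0,-0.72],"turn": 0,"fingers": 1},
    {"offset": [0,0,-0.72],"turn": 0,"fingers": 1},
    {"offset": [0,0,-0.72],"turn": 0,"fingers": 1}
  ]
}}

```text
time_s: 38.3
position: [0.4969, -0.4118, 0.2188]
eef_rot: [-1.955, -2.458, -0.0]
wrist_force: [0.0, 0.3, -2.2]
gripper_width: 0.0202
gripper_force: 39.7
```

Run:
```python
from h import *
held(); mv(*H[3],.22,3.5)
```

```text
held top 1776 [-0.0003  0.002   0.0042] ((496.1375732421875, -410.39630126953125), (36.274681091308594, 23.34624481201172), 12.994179725646973)
off [ 2.1078  0.6552 -0.0076] turn 0.0264 deg 9.5 rows 10.6 1.3 | pos [ 0.4968 -0.4116  0.2178] yaw 13.01 z [-0.002  0.002 -1.   ] F [-0.9 -0.1 -1.3] w 0.0196 t 38.4
```

Emit:
{"op": "apply_moves", "data": {
  "increments": [
    {"offset": [0.72,0.225,0],"turn": 0,"fingers": 1},
    {"offset": [0.72,0.225,0],"turn": 0,"fingers": 1},
    {"offset": [0.72,0.225,0],"turn": 0,"fingers": 1},
    {"offset": [0.72,0.225,0],"turn": 0,"fingers": 1},
    {"offset": [0.72,0.225,0],"turn": 0,"fingers": 1}
  ]
}}

```text
time_s: 38.77
position: [0.5086, -0.2571, 0.218]
eef_rot: [-1.949, -2.46, -0.0]
wrist_force: [0.1, -1.1, -2.0]
gripper_width: 0.0199
gripper_force: 39.7
```

Emit:
{"op": "apply_moves", "data": {
  "increments": [
    {"offset": [0.72,0.225,0],"turn": 0,"fingers": 1},
    {"offset": [0.72,0.225,0],"turn": 0,"fingers": 1},
    {"offset": [0.72,0.225,0],"turn": 0,"fingers": 1},
    {"offset": [0.72,0.225,0],"turn": 0,"fingers": 1},
    {"offset": [0.72,0.225,0],"turn": 0,"fingers": 1}
  ]
}}

```text
time_s: 39.18
position: [0.5198, -0.1073, 0.2181]
eef_rot: [-1.949, -2.46, 0.001]
wrist_force: [-0.1, -0.8, -1.4]
gripper_width: 0.0194
gripper_force: 39.7
```

Emit:
{"op": "apply_moves", "data": {
  "increments": [
    {"offset": [0.661,0.204,0],"turn": 0.0264,"fingers": 1},
    {"offset": [0.661,0.204,0],"turn": 0.0264,"fingers": 1},
    {"offset": [0.661,0.204,0],"turn": 0.0264,"fingers": 1},
    {"offset": [0.661,0.204,0],"turn": 0.0264,"fingers": 1},
    {"offset": [0.661,0.204,0.1],"turn": 0.0264,"fingers": 1},
    {"offset": [0.661,0.204,0.2],"turn": 0.0264,"fingers": 1},
    {"offset": [0.661,0.204,0.2],"turn": 0.0264,"fingers": 1},
    {"offset": [0.661,0.204,0.2],"turn": 0.0264,"fingers": 1},
    {"offset": [0.661,0.204,0.2],"turn": 0.0264,"fingers": 1}
  ]
}}

```text
time_s: 39.93
position: [0.5303, 0.0262, 0.1799]
eef_rot: [-2.153, -2.288, 0.0]
wrist_force: [-0.3, -0.2, -0.9]
gripper_width: 0.0199
gripper_force: 39.7
```

Run:
```python
from h import *
held(); mv(H[3][0],H[3][1]-.0014,.1123,3.5)
```

```text
held top 1757 [-0.0001  0.002   0.0031] ((530.3220825195312, 27.64849281311035), (36.25542068481445, 22.79459571838379), 3.4376652240753174)
off [ 0.005  -0.0047  0.34  ] turn -0.0001 deg -0.0 rows 1.6 0.0 | pos [0.5304 0.0263 0.1803] yaw 3.46 z [ 0.001 -0.    -1.   ] F [-0.1 -0.5 -1.9] w 0.0198 t 40.0
```

Emit:
{"op": "apply_moves", "data": {
  "increments": [
    {"offset": [0.003,-0.004,0.05],"turn": 0,"fingers": 1},
    {"offset": [0.003,-0.004,0.08],"turn": 0,"fingers": 1},
    {"offset": [0.003,-0.004,0.11],"turn": 0,"fingers": 1},
    {"offset": [0.003,-0.004,0.14],"turn": 0,"fingers": 1},
    {"offset": [0.003,-0.004,0.17],"turn": 0,"fingers": 1},
    {"offset": [0.003,-0.004,0.2],"turn": 0,"fingers": 1},
    {"offset": [0.003,-0.004,0.2],"turn": 0,"fingers": 1}
  ]
}}

```text
time_s: 40.57
position: [0.5288, 0.0274, 0.1381]
eef_rot: [-2.152, -2.287, 0.002]
wrist_force: [0.8, -0.4, -0.1]
gripper_width: 0.0195
gripper_force: 39.7
```

Run:
```python
from h import *
mv(H[3][0],H[3][1]-.0014,.1123,3.5)
```

```text
off [-0.0014  0.0038  0.129 ] turn 0.0 deg 0.0 rows 0.6 0.0 | pos [0.5288 0.0274 0.1381] yaw 3.51 z [-0.002  0.    -1.   ] F [ 0.8 -0.4 -0.1] w 0.0195 t 40.6
```

Emit:
{"op": "apply_moves", "data": {
  "increments": [
    {"offset": [0,0,0.04],"turn": 0,"fingers": 1},
    {"offset": [0,0,0.08],"turn": 0,"fingers": 1},
    {"offset": [0,0,0.11],"turn": 0,"fingers": 1},
    {"offset": [0,0,0.129],"turn": 0,"fingers": 1},
    {"offset": [0,0,0.129],"turn": 0,"fingers": 1},
    {"offset": [0,0,0.129],"turn": 0,"fingers": 0.6},
    {"offset": [0,0,0.129],"turn": 0,"fingers": 0.6},
    {"offset": [0,0,0.129],"turn": 0,"fingers": 0.6},
    {"offset": [0,0,0.129],"turn": 0,"fingers": 0.6}
  ]
}}

```text
time_s: 41.32
position: [0.5292, 0.0272, 0.1139]
eef_rot: [2.152, 2.288, 0.0]
wrist_force: [1.1, -0.0, -0.3]
gripper_width: 0.0374
gripper_force: 0.0
```

Emit:
{"op": "apply_moves", "data": {
  "increments": [
    {"offset": [0,0,-0.15],"turn": 0,"fingers": 0.6},
    {"offset": [0,0,-0.35],"turn": 0,"fingers": 0.6},
    {"offset": [0,0,-0.5],"turn": 0,"fingers": 0.6},
    {"offset": [0,0,-0.5],"turn": 0,"fingers": 0.6},
    {"offset": [-0.5,0.4,-0.7],"turn": 0,"fingers": 0.6},
    {"offset": [-0.5,0.4,-0.7],"turn": 0,"fingers": 0.6},
    {"offset": [-0.5,0.4,-0.7],"turn": 0,"fingers": 0.6},
    {"offset": [-0.5,0.4,-0.7],"turn": 0,"fingers": 0.6},
    {"offset": [-0.5,0.4,-0.7],"turn": 0,"fingers": 0.6},
    {"offset": [-0.5,0.4,-0.7],"turn": 0,"fingers": 0.6}
  ]
}}

```text
time_s: 42.15
position: [0.6148, -0.0675, 0.2527]
eef_rot: [-2.152, -2.287, 0.001]
wrist_force: [-0.3, 0.2, 0.6]
gripper_width: 0.0374
gripper_force: 0.0
```

```bash
python3 bt.py
python3 - <<'E'
from h import *
c=cam('wrist','w10.png')
mv(.6166,.0741,.2,3.5)
E
```

```text
bolt in hole 1 885 top z [0.1153 0.1165] err [-0.0008 -0.0029]
bolt in hole 2 661 top z [0.1154 0.1165] err [-0.0008 -0.001 ]
bolt in hole 3 692 top z [0.1153 0.1167] err [ 0.0012 -0.0009]
bolt in hole 4 929 top z [0.1152 0.1166] err [ 0.0015 -0.0026]
drift 693 0.1400904947639671
cover ((579.1777954101562, 71.25838470458984), (139.99375915527344, 107.30113983154297), 3.426363706588745)
off [0.7013 0.0548 0.2656] turn 0.0001 deg 0.1 rows 3.6 0.0 | pos [ 0.6144 -0.0666  0.2531] yaw 3.55 z [-0.001  0.    -1.   ] F [-0.4 -0.6  0.2] w 0.0377 t 42.2
```

View pics/w10.png

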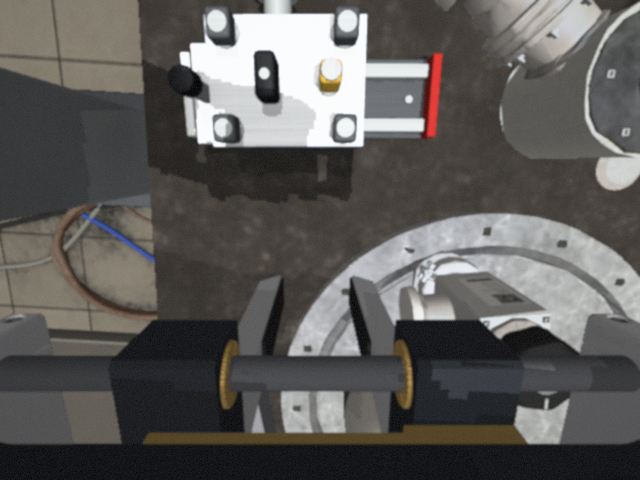

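Emit:
{"op": "apply_moves", "data": {
  "increments": [
    {"offset": [0.7,0.055,0],"turn": 0,"fingers": 0.65},
    {"offset": [0.7,0.055,0],"turn": 0,"fingers": 0.65},
    {"offset": [0.7,0.055,0],"turn": 0,"fingers": 0.65},
    {"offset": [0.7,0.055,0.1],"turn": 0,"fingers": 0.65},
    {"offset": [0.7,0.055,0.3],"turn": 0,"fingers": 0.65},
    {"offset": [0.7,0.055,0.35],"turn": 0,"fingers": 0.65},
    {"offset": [0.7,0.055,0.35],"turn": 0,"fingers": 0.65},
    {"offset": [0.7,0.055,0.35],"turn": 0,"fingers": 0.65},
    {"offset": [0.7,0.055,0.35],"turn": 0,"fingers": 0.65}
  ]
}}

```text
time_s: 43.0
position: [0.6181, 0.0725, 0.1859]
eef_rot: [2.152, 2.286, 0.003]
wrist_force: [-0.0, -0.3, -0.4]
gripper_width: 0.0327
gripper_force: 0.0
```

Run:
```python
from h import *
c=cam('wrist');mv(.6169,.0741,.1207,3.5)
W=c['W'];Z=W[...,2];m=(Z>.1365)&(Z<.145)&(np.hypot(W[...,0]-.617,W[...,1]-.074)<.02);print(rectfit(c,m,.14),m.sum())
```

```text
off [ 0.0086 -0.007   0.3259] turn -0.0001 deg -0.0 rows 1.6 0.0 | pos [0.6182 0.0725 0.1859] yaw 3.47 z [ 0.003  0.    -1.   ] F [ 0.4 -0.3  0.3] w 0.0331 t 43.0
((616.884521484375, 74.09527587890625), (15.44874382019043, 15.317611694335938), 49.470096588134766) 429
```

Emit:
{"op": "apply_moves", "data": {
  "increments": [
    {"offset": [0.006,-0.006,0.1],"turn": 0,"fingers": 0.65},
    {"offset": [0.006,-0.006,0.2],"turn": 0,"fingers": 0.65},
    {"offset": [0.006,-0.006,0.3],"turn": 0,"fingers": 0.65},
    {"offset": [0.006,-0.006,0.325],"turn": 0,"fingers": 0.65},
    {"offset": [0.006,-0.006,0.325],"turn": 0,"fingers": 0.65},
    {"offset": [0.006,-0.006,0.325],"turn": 0,"fingers": 1},
    {"offset": [0.006,-0.006,0.325],"turn": 0,"fingers": 1},
    {"offset": [0.006,-0.006,0.325],"turn": 0,"fingers": 1},
    {"offset": [0.006,-0.006,0.325],"turn": 0,"fingers": 1},
    {"offset": [0.006,-0.006,0.325],"turn": 0,"fingers": 1},
    {"offset": [0.006,-0.006,0.325],"turn": 0,"fingers": 1}
  ]
}}

```text
time_s: 43.97
position: [0.6169, 0.074, 0.1203]
eef_rot: [2.151, 2.287, 0.003]
wrist_force: [-1.1, -0.9, 6.1]
gripper_width: 0.0174
gripper_force: 40.0
```

Emit:
{"op": "apply_moves", "data": {
  "increments": [
    {"offset": [0,0,-0.05],"turn": 0,"fingers": 1},
    {"offset": [0,0,-0.12],"turn": 0,"fingers": 1},
    {"offset": [0,0,-0.2],"turn": 0,"fingers": 1},
    {"offset": [0,0,-0.35],"turn": 0,"fingers": 1},
    {"offset": [0,0,-0.55],"turn": 0,"fingers": 1},
    {"offset": [0,0,-0.6],"turn": 0,"fingers": 1},
    {"offset": [0,0,-0.6],"turn": 0,"fingers": 1}
  ]
}}

```text
time_s: 44.55
position: [0.6172, 0.0741, 0.243]
eef_rot: [2.149, 2.285, 0.007]
wrist_force: [-0.2, -0.3, -1.1]
gripper_width: 0.018
gripper_force: 40.0
```

```bash
cat > hd.py <<'E'
from h import *
c=cam('wrist');s=status.sense();p=s['position'];W=c['W'];d=W-p
m=(np.hypot(d[...,0],d[...,1])<.012)&(abs(d[...,2]-.018)<.004);print('held',W[m].mean(0)-p,m.sum(),np.array(rectfit(c,m,p[2]+.018)[0])/1000-p[:2])
E
python3 hd.py
python3 - <<'E'
from h import *
mv(.504,-.304,.2,11.6)
E
```

```text
held [0.00039129 0.00272734 0.01873895] 834 [0.00012624 0.00079214]
off [-1.8522 -0.6776  0.1983] turn -0.0225 deg -8.1 rows 9.5 1.1 | pos [0.6165 0.074  0.24  ] yaw 3.51 z [ 0.002  0.    -1.   ] F [-0.3  0.1 -2.6] w 0.0173 t 44.6
```

Emit:
{"op": "apply_moves", "data": {
  "increments": [
    {"offset": [-0.95,-0.34,0],"turn": 0,"fingers": 1},
    {"offset": [-0.95,-0.34,0],"turn": 0,"fingers": 1},
    {"offset": [-0.95,-0.34,0],"turn": 0,"fingers": 1},
    {"offset": [-0.95,-0.34,0],"turn": 0,"fingers": 1},
    {"offset": [-0.95,-0.34,0],"turn": 0,"fingers": 1},
    {"offset": [-0.95,-0.34,0],"turn": 0,"fingers": 1}
  ]
}}

```text
time_s: 45.1
position: [0.5578, -0.1247, 0.2367]
eef_rot: [-2.156, -2.282, 0.004]
wrist_force: [-0.2, 0.0, -0.5]
gripper_width: 0.0177
gripper_force: 40.0
```

Emit:
{"op": "apply_moves", "data": {
  "increments": [
    {"offset": [-0.905,-0.339,0],"turn": -0.0225,"fingers": 1},
    {"offset": [-0.905,-0.339,0],"turn": -0.0225,"fingers": 1},
    {"offset": [-0.905,-0.339,0],"turn": -0.0225,"fingers": 1},
    {"offset": [-0.905,-0.339,0],"turn": -0.0225,"fingers": 1},
    {"offset": [-0.905,-0.339,0.1],"turn": -0.0225,"fingers": 1},
    {"offset": [-0.905,-0.339,0.3],"turn": -0.0225,"fingers": 1},
    {"offset": [-0.905,-0.339,0.4],"turn": -0.0225,"fingers": 1},
    {"offset": [-0.905,-0.339,0.4],"turn": -0.0225,"fingers": 1},
    {"offset": [-0.905,-0.339,0.4],"turn": -0.0225,"fingers": 1},
    {"offset": [-0.905,-0.339,0.4],"turn": -0.0225,"fingers": 1}
  ]
}}

```text
time_s: 45.93
position: [0.504, -0.3044, 0.1597]
eef_rot: [1.984, 2.435, 0.0]
wrist_force: [0.8, -1.1, -0.6]
gripper_width: 0.0173
gripper_force: 40.0
```

```bash
python3 hd.py; python3 rk.py
python3 - <<'E'
from h import *
mv(.5037,-.305,.085,11.6)
E
```

```text
held [-0.00020834  0.00070043  0.01813351] 971 [-0.00014595  0.00031878]
rack ((508.0753173828125, -323.82257080078125), (99.83352661132812, 85.75965118408203), 11.597843170166016)
72 [ 503.4 -300.3  106.3] [ 503.4 -300.5] [10.2  5. ] 11.6
off [-0.001  -0.0032  0.3764] turn 0.0001 deg 0.0 rows 1.8 0.0 | pos [ 0.5041 -0.3046  0.1603] yaw 11.64 z [ 0.002 -0.001 -1.   ] F [ 0.1  0.  -0.4] w 0.0177 t 46.0
```

Emit:
{"op": "apply_moves", "data": {
  "increments": [
    {"offset": [0,-0.001,0.08],"turn": 0,"fingers": 1},
    {"offset": [0,-0.001,0.12],"turn": 0,"fingers": 1},
    {"offset": [0,-0.001,0.16],"turn": 0,"fingers": 1},
    {"offset": [0,-0.001,0.2],"turn": 0,"fingers": 1},
    {"offset": [0,-0.001,0.23],"turn": 0,"fingers": 1},
    {"offset": [0,-0.001,0.23],"turn": 0,"fingers": 1}
  ]
}}

```text
time_s: 46.53
position: [0.5029, -0.3044, 0.1114]
eef_rot: [-1.984, -2.434, 0.0]
wrist_force: [0.3, 0.1, -1.7]
gripper_width: 0.0177
gripper_force: 40.0
```

Run:
```python
from h import *
mv(.5037,-.3047,.085,11.6)
```

```text
off [-0.0025  0.0037  0.1322] turn 0.0 deg 0.0 rows 0.6 0.0 | pos [ 0.5029 -0.3044  0.1114] yaw 11.61 z [-0.001  0.001 -1.   ] F [ 0.3  0.1 -1.7] w 0.0177 t 46.5
```

Emit:
{"op": "apply_moves", "data": {
  "increments": [
    {"offset": [-0.001,0.001,0.04],"turn": 0,"fingers": 1},
    {"offset": [-0.001,0.001,0.08],"turn": 0,"fingers": 1},
    {"offset": [-0.001,0.001,0.11],"turn": 0,"fingers": 1},
    {"offset": [-0.001,0.001,0.135],"turn": 0,"fingers": 1},
    {"offset": [-0.001,0.001,0.135],"turn": 0,"fingers": 1},
    {"offset": [-0.001,0.001,0.135],"turn": 0,"fingers": 0.6},
    {"offset": [-0.001,0.001,0.135],"turn": 0,"fingers": 0.6},
    {"offset": [-0.001,0.001,0.135],"turn": 0,"fingers": 0.6},
    {"offset": [-0.001,0.001,0.135],"turn": 0,"fingers": 0.6}
  ]
}}

```text
time_s: 47.28
position: [0.5035, -0.3048, 0.0856]
eef_rot: [1.985, 2.435, -0.0]
wrist_force: [-0.3, 0.7, 0.9]
gripper_width: 0.0369
gripper_force: 0.0
```

Emit:
{"op": "apply_moves", "data": {
  "increments": [
    {"offset": [0,0,-0.15],"turn": 0,"fingers": 0.6},
    {"offset": [0,0,-0.35],"turn": 0,"fingers": 0.6},
    {"offset": [0,0,-0.55],"turn": 0,"fingers": 0.6},
    {"offset": [0,0,-0.75],"turn": 0,"fingers": 0.6},
    {"offset": [0,0,-0.8],"turn": 0,"fingers": 0.6},
    {"offset": [0,0,-0.8],"turn": 0,"fingers": 0.6}
  ]
}}

```text
time_s: 47.78
position: [0.5043, -0.3053, 0.2492]
eef_rot: [1.981, 2.43, 0.001]
wrist_force: [-0.2, 0.1, -0.7]
gripper_width: 0.0377
gripper_force: 0.0
```

```bash
python3 rk.py
python3 - <<'E'
from h import *
a=np.radians(3.5); q=np.array([.579,.0717])-.09*np.array([np.cos(a),np.sin(a)]); print('post',q)
q=q-.04*np.array([np.cos(a),np.sin(a)])
mv(q[0],q[1],.24,3.5)
t=cam('top');W=t['W'];Z=W[...,2];m=(Z>.095)&(Z<.112)&(np.hypot(W[...,0]-.489,W[...,1]-.066)<.03);print(m.sum(),W[m].mean(0),rectfit(t,m,.104))
E
```

```text
rack ((514.46435546875, -355.69580078125), (99.8526382446289, 150.34173583984375), 11.588737487792969)
271 [ 503.1 -304.6  103.4] [ 503.1 -304.6] [15.2 17.5] 11.5
35 [ 501.4 -297.1   82.5] [ 501.4 -297.2] [16.2  3.8] 15.2
post [0.48916787 0.06620563]
off [1.8606 0.1043 0.029 ] turn 0.0225 deg 8.1 rows 8.9 1.1 | pos [ 0.5037 -0.3049  0.2463] yaw 11.61 z [ 0.002 -0.001 -1.   ] F [-0.1  0.5 -0.3] w 0.0377 t 47.8
92 [0.48995647 0.06704723 0.1035201 ] ((489.8114929199219, 66.3421859741211), (22.995323181152344, 23.009376525878906), 89.65130615234375)
```

Emit:
{"op": "apply_moves", "data": {
  "increments": [
    {"offset": [0.92,0.152,0],"turn": 0,"fingers": 0.3},
    {"offset": [0.92,0.152,0],"turn": 0,"fingers": 0.3},
    {"offset": [0.92,0.152,0],"turn": 0,"fingers": 0.3},
    {"offset": [0.92,0.152,0],"turn": 0,"fingers": 0.3},
    {"offset": [0.92,0.152,0],"turn": 0,"fingers": 0.3}
  ]
}}

```text
time_s: 48.3
position: [0.4951, -0.1147, 0.2436]
eef_rot: [-1.981, -2.434, 0.001]
wrist_force: [0.4, -0.6, 0.2]
gripper_width: 0.0652
gripper_force: 0.0
```

Emit:
{"op": "apply_moves", "data": {
  "increments": [
    {"offset": [0.913,0.152,0],"turn": -0.2275,"fingers": 0.35},
    {"offset": [0.913,0.152,0],"turn": -0.2275,"fingers": 0.35},
    {"offset": [0.913,0.152,0],"turn": -0.2275,"fingers": 0.35},
    {"offset": [0.913,0.152,0],"turn": -0.2275,"fingers": 0.35},
    {"offset": [0.913,0.152,0],"turn": -0.2275,"fingers": 0.35},
    {"offset": [0.913,0.152,0],"turn": -0.2275,"fingers": 0.35},
    {"offset": [0.913,0.152,0],"turn": -0.2275,"fingers": 0.35},
    {"offset": [0.913,0.152,0],"turn": -0.2275,"fingers": 0.35},
    {"offset": [0.913,0.152,0],"turn": -0.2275,"fingers": 0.35},
    {"offset": [0.913,0.152,0],"turn": -0.2275,"fingers": 0.35},
    {"offset": [0.913,0.152,0],"turn": -0.2275,"fingers": 0.35},
    {"offset": [0.913,0.152,0],"turn": -0.2275,"fingers": 0.35}
  ]
}}

```text
time_s: 49.3
position: [0.4886, 0.0665, 0.2434]
eef_rot: [0.108, -3.136, 0.0]
wrist_force: [0.6, -0.2, -0.3]
gripper_width: 0.0613
gripper_force: 0.0
```

Run:
```python
from h import *
c=cam('wrist');W=c['W'];Z=W[...,2];m=(Z>.096)&(Z<.112)&(np.hypot(W[...,0]-.489,W[...,1]-.066)<.03);print(m.sum(),W[m].mean(0),rectfit(c,m,.104))
mv(.4892,.0663,.09,93.5)
```

```text
490 [0.48867517 0.06675295 0.10294326] ((488.5007629394531, 66.62904357910156), (22.805728912353516, 22.858509063720703), 49.30147171020508)
off [-0.0055 -0.0012  0.7673] turn 0.0013 deg 0.5 rows 3.7 0.1 | pos [0.4886 0.0665 0.2435] yaw 93.95 z [-0.004 -0.    -1.   ] F [ 0.4 -0.4  0. ] w 0.0611 t 49.4
```

Emit:
{"op": "apply_moves", "data": {
  "force": 30,
  "increments": [
    {"offset": [0,0,0.2],"turn": 0.0013,"fingers": 0.35},
    {"offset": [0,0,0.4],"turn": 0.0013,"fingers": 0.35},
    {"offset": [0,0,0.6],"turn": 0.0013,"fingers": 0.35},
    {"offset": [0,0,0.76],"turn": 0.0013,"fingers": 0.35},
    {"offset": [0,0,0.76],"turn": 0.0013,"fingers": 0.35},
    {"offset": [0,0,0.76],"turn": 0.0013,"fingers": 0.35},
    {"offset": [0,0,0.76],"turn": 0.0013,"fingers": 1},
    {"offset": [0,0,0.76],"turn": 0.0013,"fingers": 1},
    {"offset": [0,0,0.76],"turn": 0.0013,"fingers": 1},
    {"offset": [0,0,0.76],"turn": 0.0013,"fingers": 1},
    {"offset": [0,0,0.76],"turn": 0.0013,"fingers": 1}
  ]
}}

```text
time_s: 50.27
position: [0.4896, 0.0666, 0.0945]
eef_rot: [-0.083, 3.139, 0.0]
wrist_force: [0.8, -0.2, 0.3]
gripper_width: 0.0314
gripper_force: 0.0
```

Run:
```python
from h import *
a=np.radians(3.5);mv(.4886+.08*np.cos(a),.0667+.08*np.sin(a),.091,93.5)
```

```text
off [-0.3951  0.0041  0.0179] turn -0.0013 deg -0.5 rows 1.9 0.1 | pos [0.4896 0.0666 0.0945] yaw 93.03 z [ 0.001  0.    -1.   ] F [ 0.8 -0.2  0.3] w 0.0314 t 50.3
```

Gripper not yet closed; finish closing, then push slowly.

Emit:
{"op": "apply_moves", "data": {
  "increments": [
    {"offset": [0,0,0],"turn": 0,"fingers": 1},
    {"offset": [0,0,0],"turn": 0,"fingers": 1},
    {"offset": [0,0,0],"turn": 0,"fingers": 1},
    {"offset": [0,0,0],"turn": 0,"fingers": 1}
  ]
}}

```text
time_s: 50.6
position: [0.4894, 0.0676, 0.0942]
eef_rot: [-0.083, 3.14, 0.003]
wrist_force: [-0.7, 10.0, 3.0]
gripper_width: 0.0235
gripper_force: 30.0
```

Emit:
{"op": "apply_moves", "data": {
  "increments": [
    {"offset": [-0.03,0,0],"turn": 0,"fingers": 1},
    {"offset": [-0.06,0,0],"turn": 0,"fingers": 1},
    {"offset": [-0.1,0.001,0],"turn": 0,"fingers": 1},
    {"offset": [-0.14,0.001,0],"turn": 0,"fingers": 1},
    {"offset": [-0.18,0.002,0],"turn": 0,"fingers": 1},
    {"offset": [-0.22,0.002,0],"turn": 0,"fingers": 1},
    {"offset": [-0.26,0.002,0],"turn": 0,"fingers": 1},
    {"offset": [-0.3,0.003,0],"turn": 0,"fingers": 1},
    {"offset": [-0.33,0.003,0],"turn": 0,"fingers": 1},
    {"offset": [-0.36,0.003,0],"turn": 0,"fingers": 1},
    {"offset": [-0.36,0.003,0],"turn": 0,"fingers": 1}
  ]
}}

```text
time_s: 51.52
position: [0.5619, 0.0718, 0.0942]
eef_rot: [-0.083, 3.14, 0.002]
wrist_force: [2.3, 6.6, 1.7]
gripper_width: 0.0232
gripper_force: 30.0
```

Run:
```python
from h import *
a=np.radians(3.5);mv(.4886+.08*np.cos(a),.0667+.08*np.sin(a),.091,93.5)
```

```text
off [-0.0329 -0.0028  0.0158] turn -0.0013 deg -0.5 rows 0.2 0.1 | pos [0.5619 0.0718 0.0942] yaw 93.05 z [ 0.001  0.001 -1.   ] F [2.3 6.6 1.7] w 0.0232 t 51.5
```

Continue slowly to the stop.

Emit:
{"op": "apply_moves", "data": {
  "increments": [
    {"offset": [-0.015,0,0],"turn": 0,"fingers": 1},
    {"offset": [-0.03,0,0],"turn": 0,"fingers": 1},
    {"offset": [-0.04,0,0],"turn": 0,"fingers": 1},
    {"offset": [-0.045,0,0],"turn": 0,"fingers": 1},
    {"offset": [-0.045,0,0],"turn": 0,"fingers": 1},
    {"offset": [-0.045,0,0],"turn": 0,"fingers": 1}
  ]
}}

```text
time_s: 52.02
position: [0.5682, 0.0721, 0.0941]
eef_rot: [0.084, -3.135, -0.001]
wrist_force: [-18.6, 4.4, 14.6]
gripper_width: 0.0234
gripper_force: 30.0
```

Run:
```python
from h import *
mv(.5684,.0716,.0942,93.5)
```

```text
off [-0.0008 -0.0027 -0.0004] turn -0.0012 deg -0.4 rows 0.0 0.1 | pos [0.5682 0.0721 0.0941] yaw 93.05 z [-0.005  0.001 -1.   ] F [-18.6   4.4  14.6] w 0.0234 t 52.0
```

Emit:
{"op": "apply_moves", "data": {
  "increments": [
    {"offset": [0,0,0],"turn": 0,"fingers": 0.35},
    {"offset": [0,0,0],"turn": 0,"fingers": 0.35},
    {"offset": [0,0,0],"turn": 0,"fingers": 0.35},
    {"offset": [0,0,0],"turn": 0,"fingers": 0.35},
    {"offset": [0,0,0],"turn": 0,"fingers": 0.35},
    {"offset": [0,0,-0.15],"turn": 0,"fingers": 0.35},
    {"offset": [0,0,-0.35],"turn": 0,"fingers": 0.35},
    {"offset": [0,0,-0.55],"turn": 0,"fingers": 0.35},
    {"offset": [0,0,-0.75],"turn": 0,"fingers": 0.35},
    {"offset": [0,0,-0.9],"turn": 0,"fingers": 0.35},
    {"offset": [0,0,-0.9],"turn": 0,"fingers": 0.35}
  ]
}}

```text
time_s: 52.93
position: [0.5716, 0.0715, 0.2805]
eef_rot: [-0.083, 3.131, 0.001]
wrist_force: [0.1, -0.2, 0.6]
gripper_width: 0.061
gripper_force: 0.0
```

Emit:
{"op": "apply_moves", "data": {
  "increments": [
    {"offset": [0.7,-0.6,0],"turn": 0,"fingers": 0.35},
    {"offset": [0.7,-0.6,0],"turn": 0,"fingers": 0.35},
    {"offset": [0.7,-0.6,0],"turn": 0,"fingers": 0.35},
    {"offset": [0.7,-0.6,0],"turn": 0,"fingers": 0.35},
    {"offset": [0.7,-0.6,0],"turn": 0,"fingers": 0.35},
    {"offset": [0.7,-0.6,0],"turn": 0,"fingers": 0.35},
    {"offset": [0.7,-0.6,0],"turn": 0,"fingers": 0.35},
    {"offset": [0.7,-0.6,0],"turn": 0,"fingers": 0.35}
  ]
}}

```text
time_s: 53.6
position: [0.4371, -0.0555, 0.2735]
eef_rot: [-0.083, 3.14, 0.0]
wrist_force: [-0.2, 0.3, -0.6]
gripper_width: 0.0608
gripper_force: 0.0
```

Run:
```python
from h import *
t=cam('top','end.png');W=t['W'];Z=W[...,2]
m=(Z>.095)&(Z<.112)&(np.hypot(W[...,0]-.569,W[...,1]-.071)<.02);print('post',m.sum(),rectfit(t,m,.104))
hsv=cv2.cvtColor(t['color'],cv2.COLOR_RGB2HSV); m=(np.hypot(W[...,0]-.66,W[...,1]-.078)<.1)&(abs(Z-.09)<.006)&(hsv[...,2]>150)&(hsv[...,1]<60); print('cover',rectfit(t,m,.09))
a=np.radians(3.48);C=np.array([.6595,.0772])
for x,y in((52,40),(52,-40),(-52,-40),(-52,40)):
    h=C+np.array([x*np.cos(a)-y*np.sin(a),x*np.sin(a)+y*np.cos(a)])/1e3
    m=(np.hypot(W[...,0]-h[0],W[...,1]-h[1])<.018)&(Z>.108);print(m.sum(),np.median(W[m],0)-[*h,0])
m=(np.hypot(W[...,0]-.504,W[...,1]+.304)<.015)&(Z>.09);print('drift',W[m].mean(0),m.sum())
for p in((144,250),(461,244)): print(np.nanmedian(W[p[1]-2:p[1]+3,p[0]-2:p[0]+3].reshape(-1,3),0))
mv(.4,-.05,.27,93)
cv2.imwrite('pics/endc.png',cv2.resize(t['color'][150:310,110:490,::-1],None,fx=2.1,fy=2.1,interpolation=cv2.INTER_CUBIC))
```

```text
post 44 ((569.9796142578125, 77.57009887695312), (11.526838302612305, 22.79030990600586), 65.01502227783203)
cover ((658.3184814453125, 76.80458068847656), (141.34608459472656, 109.0506820678711), 3.645334243774414)
88 [-0.00274127 -0.00157309  0.11579706]
90 [-0.00227019 -0.0004083   0.11481197]
89 [-0.00202189 -0.00102869  0.11593366]
90 [-0.00178574 -0.00161586  0.11597666]
drift [ 0.50296511 -0.30314338  0.10220517] 64
[0.52560903 0.23925253 0.07710039]
[ 0.53660223 -0.49944366  0.07009601]
off [0.1845 0.0364 0.0168] turn 0.0002 deg 0.1 rows 0.9 0.0 | pos [ 0.4372 -0.0553  0.2734] yaw 93.08 z [-0.  0. -1.] F [-0.5  0.7  0.1] w 0.0607 t 53.6
```

View pics/endc.png

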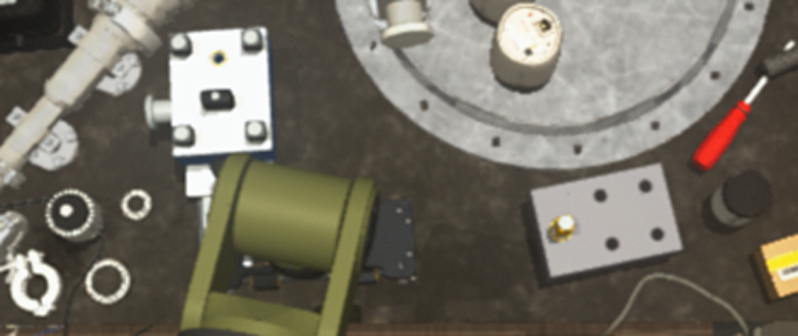

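```bash
python3 -c "
from rig import bot
print(bot.hand_in())"
```

```text
the job is handed in; nothing more can be done
None
```

The job is handed in at about 54 s of robot time: the cover is flat on the block, all four bolts are home, the drift is back in its rack hole, and the carriage is against the red stop, judged by about 19 N of resistance (it moved about 79 mm); the gauge and jar did not move, and no verdict was returned.

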